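# Put the bench tools back in their fitted tray

## Robot

A 6-joint arm with a two-finger parallel gripper is mounted at the origin on the work surface. World frame = base frame: x ahead of the robot, y to its left, z up, the work surface at z = 0. Lengths are in m, angles in rad, forces in N, time in s.
With the tool pointing down it reaches from about 0.35 to 0.85 m from the base axis. Payload 8.1 kg.
Tool frame: the origin (TCP) lies on the centre line of the jaws, within the pads' length; the fingertips stand 17 mm ahead of it and the grasp point (between the pads) lies 2 mm behind it; z points along the fingers, y is the line along which they close (so a half turn about z gives the same grasp; the last joint's range is limited). The gripper opens to 93 mm and grips with 3 to 60 N. Pads are 15 mm wide; open, the fingers measure 128 mm over their backs; the gripper's body (75 mm by 188 mm) begins 65 mm behind the grasp point.
Start: joints at [1.159, 0.13, 1.488, -0, 1.523, -0.085], TCP at [0.193, 0.568, 0.236] pointing down, gripper open.
Joint ranges: [-2.96, 2.96], [-0.89, 2.26], [0.02, 2.5], [-1.34, 4.48], [0, 2.73], [-2.66, 2.66]. Speed limits (rad/s): [2.39, 2.39, 2.79, 3.14, 3.14, 3.14].

## Interface

Orientations are given as a rotation vector (axis times angle).
In Python, from plant import robot, optics, close_job, models gives the robot as it stands.
- The arm moves only by the shell command python3 -m inch 'ROWS' [OPENING] [FORCE]. ROWS is a JSON object of lists of equal length, an entry for each row: "travel": the shift along the tool's x, y, z in m, a list of three; "spin": the turn about the tool's z in rad. In form: {"travel": [[x, y, z], ...], "spin": [spin, ...]}. A call has 1 to 10 rows; each row is the pose to reach, as a shift and turn from the pose commanded when the call began, along the tool's axes at that moment; what a row does not reach only later rows make up. A row lasts 1/12 s, in which the tool goes at most 41.7 mm and 7.16 degrees, less where a joint would pass 70% of its speed; a pose out of reach is approached as far as the arm can. A call with a gripper value outside its range is refused whole. OPENING is the closure, from 0 (fully open) to 1 (shut), set as the call begins (- or left out, the last holds). The fingers move at their own pace and stop on an object; FORCE is the grip in N (left out, the last holds). Time passes only in rows, so rows that repeat a pose let the fingers close. It gives the time, the measured TCP pose, the force, the opening and the grip force at its end, in the units of the state.
- robot.read_state(): the state, without advancing time (a new reading comes with each control period).
- optics.read_camera(name): name is "side" or "top"; returns (picture, depth): 400x640x3 uint8, red, green, blue; 400x640 float32, m along the optical axis (not along the pixel's ray), 0 where there is no reading.
- optics.camera_info(name): a dict with "camera_matrix" (3x3 intrinsics, pixels), "view" (4x4, takes a point from world to camera coordinates). Camera axes: x right, y down, z forward; pixel columns grow to the right and rows downward; lengths in m; the calibration is good to about 2 mm. A picture is of the moment at which its call begins. camera_info takes no time and is no camera call.
- close_job(): hands the job in; it is judged then, once.
Trained networks look in the newest picture that a camera, given by its name, has taken for a name from the list of things; names that differ only in an ending like _2 or _b are one class to them, and where a whole thing is asked for, a point or a joint stands for the part that bears it (a point fixed in the world has none). Each returns a list of dicts, best first, with "p" (0 to 1); they miss things now and then, are a little off and sometimes report something else, mostly with a low value. They report only what shows in the picture. A call takes as long as a camera call. They do not tell look-alikes from the thing itself.
- models.look_for(camera, name): "centre" ([x, y, z] in m, in world coordinates, good to about 4 mm: the middle of the surface that is visible of it).
- models.masks_of(camera, name): "region" (400x640 bool, what is visible of it).
The state is a dict: "t": time; "q": joint angles; "dq": joint speeds; "joint_torque": joint torques, N m; "tool_pos": TCP position; "orientation": TCP orientation; "force": force on the tool from outside, world axes, zero at the start; "wrist_torque": the same for the moment, N m; "opening": finger opening in m; "gripper_force": force on a finger pad.
Only numpy, scipy, OpenCV 4.12 (cv2) and the standard library are available. Lean on these libraries where they do the work, as an engineer would, in place of code of your own. Each camera call takes 0.05 s, during which the arm holds its last target. There are 200 camera calls.

## Task

The carving is done for the day: put the four tools on the bench (block plane, marking gauge, chisel and tape measure) away in the tray, each fully down and level in the fitted insert whose pocket is cut to its shape, and let go of them. Set them down, do not drop them, and leave the little carved house and the wax tin where they are.

Things in the scene. Friction and masses are not known exactly. Their poses are not given: they have to be found in the camera images.
- plane: Steel block plane, brass lever cap and round front knob, lying on its sole: 140 mm long (y, knob end +y), 44 wide (x), about 49 high, 0.5 kg. Origin: centre of underside; z up. Its parallel steel sides are 31 mm high over the middle 90 mm: grip there, across the 44 mm.
- gauge: Wooden marking gauge, a cross from above: stem 18 mm square, 160 long (y), through the middle of a fence block 54 wide (x), 24 thick (y), 46 high; brass thumbscrew on top to 58 mm. 0.16 kg. Stands on the fence, stem level, its axis 23 mm up. Origin: centre of the fence's underside; z up. Grip the fence across its 54 mm.
- chisel: Short wood chisel lying flat, 170 mm long in y: wooden handle 30 wide (x), 28 high, from y = -79 to +15; round steel cap to -85; steel blade 16 wide, 4 thick, edge at y = +85, its underside 11 mm up. 0.2 kg, rests on its handle. Origin: mid-length, at the height of the handle's underside; z up. Balance and best grip: across the handle at y = -32.
- tape: Grey plastic tape measure standing on its flat foot: 78 mm long (y, mouth and steel hook +y), 38 thick (x, flat parallel sides), 66 high, round-topped; 0.26 kg. Origin: centre of underside; z up. Grip across the 38 mm.
- plane_insert: Fixed wood insert 95 (x) x 190 (y) x 16 mm, one of four lying 2 x 2, edge to edge, in a low tray (rim 22 mm above bench). Origin: centre of its underside, 4 mm above bench, under the pocket's centre. Grey felt pocket floor 7 mm above origin, pocket 9 mm deep. Pocket for the plane: rectangle 54 (x) x 150 (y) mm; the plane may lie either way round.
- gauge_insert: Fixed wood insert 95 (x) x 190 (y) x 16 mm, one of four lying 2 x 2, edge to edge, in a low tray (rim 22 mm above bench). Origin: centre of its underside, 4 mm above bench, under the pocket's centre. Grey felt pocket floor 7 mm above origin, pocket 9 mm deep. Pocket for the gauge: a cross, 64 (x) x 34 (y) mm for the fence, groove 28 x 170 (y) for the stem; either way round.
- chisel_insert: Fixed wood insert 95 (x) x 190 (y) x 16 mm, one of four lying 2 x 2, edge to edge, in a low tray (rim 22 mm above bench). Origin: centre of its underside, 4 mm above bench, under the pocket's centre. Grey felt pocket floor 7 mm above origin, pocket 9 mm deep. Pocket for the chisel: keyhole, 40 mm wide from y = -90 to +22, then 28 wide to y = +90; edge to +y only.
- tape_insert: Fixed wood insert 95 (x) x 190 (y) x 16 mm, one of four lying 2 x 2, edge to edge, in a low tray (rim 22 mm above bench). Origin: centre of its underside, 4 mm above bench, under the pocket's centre. Grey felt pocket floor 7 mm above origin, pocket 9 mm deep. Pocket for the tape measure: short rectangle 48 (x) x 88 (y) mm; the tape may stand either way round.
- house: Bystander, leave it where it is: a loose little carved wooden house with dark pitched roof and chimney, about 85 x 92 mm, 83 high, beyond the tools. Origin: centre of underside.
- wax_tin: Bystander, leave it where it is: a loose round bare-metal wax tin, 86 mm across, 38 high, beyond the tools. Origin: centre of underside.
Mind the look-alikes: they are no part of the job. What is shaped like the chisel but pink or yellow is not meant.

How it is judged:
At the end, for the whole second after the job is handed in: Each of the four tools lies at rest in its own insert: its origin within 10 mm horizontally of the insert's origin, its underside within 1.5 mm of the pocket floor, and level within 0.05 rad (about 3 degrees); the carved house and the wax tin are within 25 mm of where they stood (horizontal distance between plane and plane_insert below 0.01 m and z of plane in the frame of plane_insert below 0.0085 m and angle between each of plane, gauge, chisel, tape's own z axis and vertical below 0.05 rad and linear speed of each of plane, gauge, chisel, tape below 0.02 m/s and angular speed of each of plane, gauge, chisel, tape below 0.2 rad/s and horizontal distance between gauge and gauge_insert below 0.01 m and z of gauge in the frame of gauge_insert below 0.0085 m and horizontal distance between chisel and chisel_insert below 0.01 m and z of chisel in the frame of chisel_insert below 0.0085 m and horizontal distance between tape and tape_insert below 0.01 m and z of tape in the frame of tape_insert below 0.0085 m and distance of each of house, wax_tin from where it was at the start of the episode below 0.025 m); the robot touches nothing.
It fails at once if a tool is dropped: it moves faster than 0.7 m/s with no finger on it ((linear speed of plane above 0.7 m/s and contact force between the fingers and plane below 0.02 N) or (linear speed of gauge above 0.7 m/s and contact force between the fingers and gauge below 0.02 N) or (linear speed of chisel above 0.7 m/s and contact force between the fingers and chisel below 0.02 N) or (linear speed of tape above 0.7 m/s and contact force between the fingers and tape below 0.02 N)).
It fails at once if the little carved house is moved by more than 25 mm (distance of house from where it was at the start of the episode above 0.025 m).
It fails at once if the wax tin is moved by more than 25 mm (distance of wax_tin from where it was at the start of the episode above 0.025 m).
It also fails if it takes over 125 s, if anything falls off the work surface, if the arm or the gripper's body presses on something with over 40 N, if the wrist force passes 120 N, or if a joint passes its speed limit or range.

## Working session

There is one attempt and no reset: what is moved stays moved. The work goes in short steps, Python scripts to look and compute and a shell command to move; the robot and the scene stay as the last step left them, time stands still between calls to the robot, and variables do not carry over. Pictures are saved under pics/ and viewed, at most 14 in all, crops included, and the job is handed in when it is done.

```bash
ls; mkdir -p pics
python3 - <<'E'
from plant import robot, optics
import cv2
print(robot.read_state())
for n in("top","side"):
    p,d=optics.read_camera(n); cv2.imwrite(f"pics/{n}0.png",p[:,:,::-1]); i=optics.camera_info(n); print(n,i)
E
```

```text
pics
{'t': 0.0, 'q': array([ 1.15864184e+00,  1.31118254e-01,  1.48926925e+00, -1.79214620e-05,
        1.52299170e+00, -8.53980176e-02]), 'dq': array([-1.18784583e-03,  4.97624920e-04,  3.47404088e-05, -4.04748095e-04,
        8.32567617e-04, -1.61552981e-04]), 'joint_torque': array([-2.95872167e-03, -5.59816110e+01, -4.91775441e+01,  7.64684030e-02,
        3.48849292e-02, -1.97260083e-04]), 'tool_pos': array([0.19235414, 0.56777041, 0.23461855]), 'orientation': array([-5.10917243e-01, -3.09933959e+00,  2.72647481e-03]), 'force': array([0.73375936, 0.82336733, 0.37294235]), 'wrist_torque': array([-0.01948636,  0.01978942,  0.02527636]), 'gripper_force': 0.0, 'opening': 0.09287236484812472}
top {'camera_matrix': array([[469.69122146,   0.        , 326.55821155],
       [  0.        , 469.69122146, 197.82993723],
       [  0.        ,   0.        ,   1.        ]]), 'view': array([[ 8.81812841e-04, -9.99991644e-01, -3.99166453e-03,
        -7.83312827e-02],
       [-9.91642544e-01, -3.59460517e-04, -1.29015255e-01,
         5.30564359e-01],
       [ 1.29012742e-01,  4.07207168e-03, -9.91634575e-01,
         1.36274012e+00],
       [ 0.00000000e+00,  0.00000000e+00,  0.00000000e+00,
         1.00000000e+00]])}
side {'camera_matrix': array([[383.49397428,   0.        , 316.69693021],
       [  0.        , 383.49397428, 203.53572614],
       [  0.        ,   0.        ,   1.        ]]), 'view': array([[ 0.89244016, -0.45114388, -0.00444401, -0.48333872],
       [-0.30962856, -0.60527483, -0.73332976,  0.15860956],
       [ 0.32814739,  0.65582892, -0.6798586 ,  1.06759292],
       [ 0.        ,  0.        ,  0.        ,  1.        ]])}
```

View pics/top0.png

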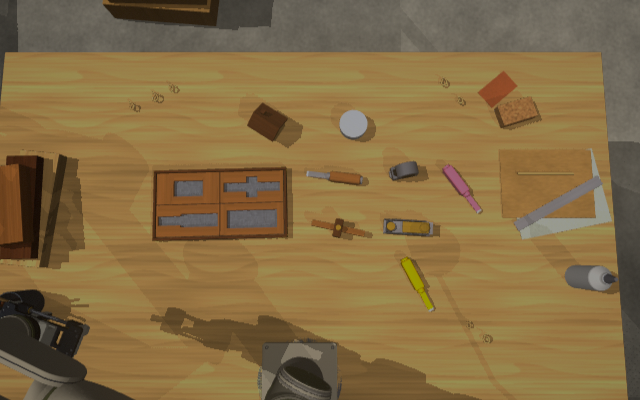

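View pics/side0.png

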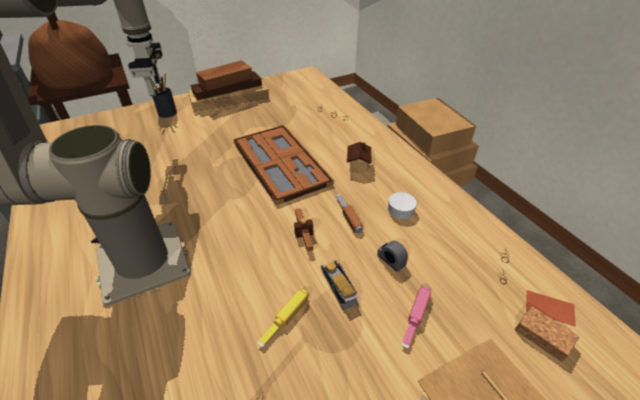

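The top view shows the chisel at (335,178), the pink look-alike at (462,188) and the yellow one at (417,284). The tape is at (404,171), the plane at (408,227) and the gauge at (340,228). The pockets are tape (187,188), gauge (251,187), chisel (188,220) and plane (251,218). The house is at (267,121) and the tin at (353,124). 
Candidates for the chisel: brown (335,178), pink (462,188) and yellow (417,284). I choose the brown, wooden one.

```bash
cat > h.py <<'E'
from plant import robot, optics, models
import cv2, numpy as np
np.set_printoptions(precision=4,suppress=True)
def cloud(n,d,mask):
    i=optics.camera_info(n);K=i["camera_matrix"];V=i["view"]
    v,u=np.nonzero(mask&(d>0));z=d[v,u]
    c=np.stack([(u-K[0,2])*z/K[0,0],(v-K[1,2])*z/K[1,1],z],1)
    return (c-V[:3,3])@V[:3,:3]
def proj(n,P):
    i=optics.camera_info(n);c=np.atleast_2d(P)@i["view"][:3,:3].T+i["view"][:3,3]
    q=c@i["camera_matrix"].T
    return q[:,:2]/q[:,2:]
def rect(P):
    (c,(w,h),a)=cv2.minAreaRect((P[:,:2]*1000).astype(np.float32))
    if w<h: w,h,a=h,w,a+90
    return np.array([*c,w,h,(a+90)%180-90])  # mm, long axis angle deg from world x
E
python3 - <<'E'
from h import *
for n in("top","side"):
    p,d=optics.read_camera(n)
    for t in "plane gauge chisel tape plane_insert gauge_insert chisel_insert tape_insert".split():
        for m in models.masks_of(n,t)[:3]:
            if m["p"]<.3: continue
            r=cv2.erode(m["region"].astype(np.uint8),np.ones((3,3)))>0 if 0 else m["region"]
            P=cloud(n,d,r)
            if len(P)<10: continue
            zs=np.percentile(P[:,2],[3,50,97])*1000
            px=np.argwhere(r).mean(0)[::-1]
            print(n,t,round(m["p"],2),len(P),"px",px.round(),"rect",rect(P).round(1),"z",zs.round(1))
    if n=="top":
        a=cv2.resize(p[150:250,145:305],None,fx=5,fy=5,interpolation=cv2.INTER_CUBIC)
        b=cv2.resize(p[150:250,300:440],None,fx=5,fy=5,interpolation=cv2.INTER_CUBIC)
        b=cv2.copyMakeBorder(b,0,0,0,100,cv2.BORDER_CONSTANT)
        cv2.imwrite("pics/crop_tray.png",a[:,:,::-1]);cv2.imwrite("pics/crop_tools.png",b[:,:,::-1])
E
```

```text
top gauge 0.71 517 px [339. 228.] rect [ 444.9 -112.5  161.9   57.2  -87.8] z [-3.3 31.3 54.2]
top chisel 0.97 421 px [339. 177.] rect [ 598.9 -100.1  165.5   31.1   84.1] z [10.4 24.8 30.4]
top chisel 0.89 480 px [459. 185.] rect [ 565.5 -490.   166.8   40.8   36.6] z [ 4.8 24.  31.1]
top chisel 0.81 458 px [415. 280.] rect [ 279.4 -344.7  166.9   30.8   27.3] z [ 8.7 24.3 31.2]
top tape 0.65 360 px [403. 169.] rect [ 618.8 -306.1   74.9   50.9  -72.1] z [ 8.9 56.4 67.7]
top plane_insert 0.86 2035 px [251. 218.] rect [472.1 147.  190.9  95.8 -88.7] z [ 5.4 15.2 23. ]
top plane_insert 0.35 1949 px [188. 188.] rect [564.5 341.6 192.9  98.2 -88.4] z [ 6.3 17.4 24. ]
top gauge_insert 0.68 1994 px [251. 186.] rect [569.5 151.1 193.8  99.6 -88.2] z [ 5.8 16.7 23.8]
top chisel_insert 0.66 2013 px [187. 220.] rect [467.6 338.8 192.1  97.2 -88.5] z [ 5.6 16.6 23.7]
top tape_insert 0.56 2003 px [188. 188.] rect [563.6 342.5 195.   99.4 -87.3] z [ 6.3 17.4 24. ]
side plane 0.61 980 px [340. 285.] rect [ 449.1 -316.1  153.8   57.1   85.9] z [ 2.3 29.2 46.3]
side gauge 0.7 497 px [303. 230.] rec
[... 234 characters left out ...]
8 26.6 31.8]
side chisel 0.57 729 px [285. 314.] rect [ 277.5 -349.   170.8   29.9   28.9] z [12.3 26.7 31.4]
side tape 0.91 598 px [394. 255.] rect [ 612.  -315.1   76.7   40.1  -78. ] z [10.2 47.2 68. ]
side plane_insert 0.57 951 px [279. 178.] rect [466.8 146.1 195.2  94.1 -87.7] z [10.2 19.4 24.1]
side gauge_insert 0.92 967 px [305. 170.] rect [566.2 147.3 204.9 100.9 -88.6] z [10.5 20.5 24.5]
side chisel_insert 0.83 740 px [257. 149.] rect [462.4 338.8 198.6  96.8 -89.1] z [10.1 20.3 24.3]
side chisel_insert 0.53 941 px [340. 284.] rect [ 446.8 -319.1  147.1   53.9   87.5] z [ 4.9 29.8 46.3]
side tape_insert 0.84 707 px [281. 142.] rect [559.5 339.  191.8  98.9 -87.1] z [10.9 20.8 24.4]
```

View pics/crop_tray.png

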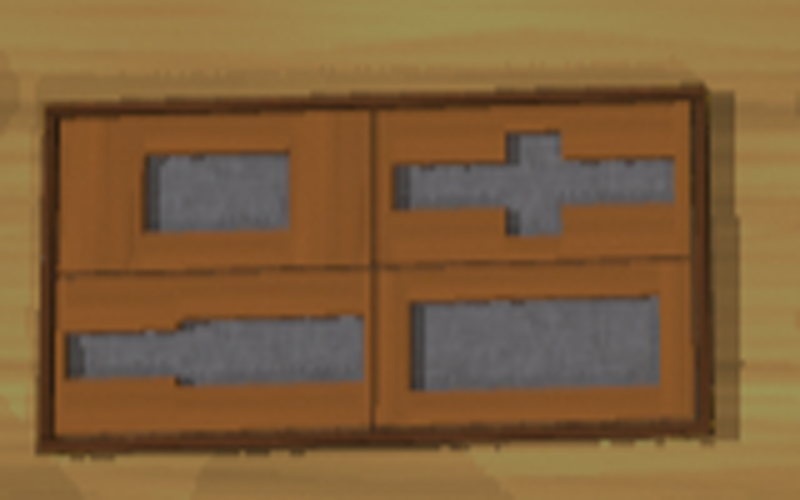

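View pics/crop_tools.png

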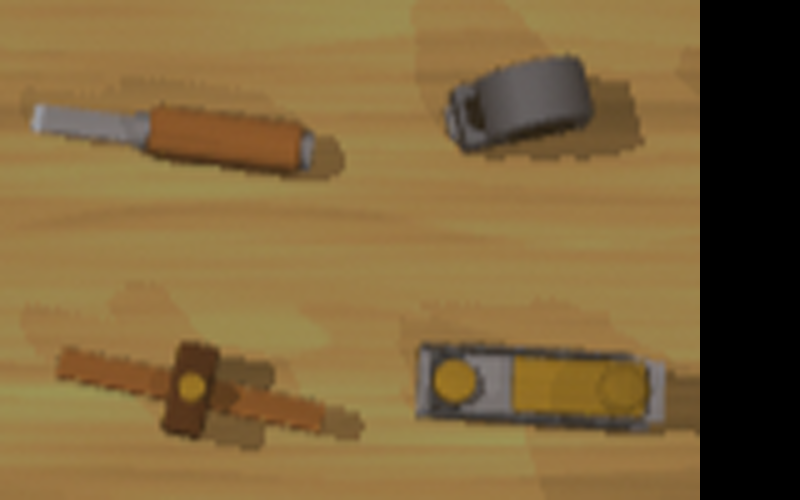

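The tray crop shows the chisel pocket's narrow end at the left (+y), and the chisel already points that way. The tools crop confirms the brown wooden chisel, with its blade at the left. Next I'll refine the poses from pocket outlines and depth bands.

```bash
cat >> h.py <<'E'
def toplane(n,mask,z0):
    i=optics.camera_info(n);K=i["camera_matrix"];V=i["view"];R=V[:3,:3];o=-R.T@V[:3,3]
    v,u=np.nonzero(mask); r=np.stack([(u-K[0,2])/K[0,0],(v-K[1,2])/K[1,1],np.ones(len(u))],1)@R
    return o+r*((z0-o[2])/r[:,2])[:,None]
E
python3 - <<'E'
from h import *
ins=dict(plane=(470,147),gauge=(567,149),chisel=(466,339),tape=(562,341))
tools=dict(plane=(447,-317),gauge=(442,-113),chisel=(598,-100),tape=(615,-311))
for n in("top","side"):
    p,d=optics.read_camera(n)
    s=cv2.cvtColor(p,cv2.COLOR_RGB2HSV)[:,:,1]
    full=np.ones(d.shape,bool)
    W=toplane(n,full,.020).reshape(400,640,3)*1000
    for k,(x,y) in ins.items():
        m=(abs(W[...,0]-x)<43)&(abs(W[...,1]-y)<91)&(s<95)
        l,lab,st,_=cv2.connectedComponentsWithStats(m.astype(np.uint8))
        m=lab==1+st[1:,4].argmax()
        print(n,"pocket",k,m.sum(),rect(toplane(n,m,.020)).round(1))
    C=np.zeros((400,640,3));C[d>0]=cloud(n,d,full)*1000
    b=C[(abs(C[...,0]-520)<30)&(abs(C[...,1]+200)<30)];print("bench z",b[:,2].mean(),b[:,2].std())
    for k,(x,y) in tools.items():
        for lo in (8,18,35):
            m=(np.hypot(C[...,0]-x,C[...,1]-y)<95)&(C[...,2]>lo)
            if m.sum()>20:print(n,k,lo,m.sum(),rect(C[m]/1000).round(1),"ztop",np.percentile(C[m][:,2],97).round(1))
E
```

```text
top pocket plane 853 [470.7 144.8 143.9  52.3 -88.5]
top pocket gauge 599 [566.9 148.6 166.3  58.  -90. ]
top pocket chisel 661 [465.  336.3 173.7  38.1 -88.1]
top pocket tape 422 [562.3 339.6  85.2  42.7 -90. ]
bench z -1.4857167961192834 2.9460612455985373
top plane 8 701 [ 411.  -316.8  141.4  116.6   86.9] ztop 43.7
top plane 18 551 [ 411.  -319.6  136.5  116.3   87.6] ztop 44.1
top plane 35 155 [ 441.9 -354.5   69.9   39.4   85. ] ztop 46.2
top gauge 8 451 [ 443.2 -110.7  159.3   53.3   81.7] ztop 54.8
top gauge 18 442 [ 443.3 -110.4  157.5   52.8   88.7] ztop 54.8
top gauge 35 162 [ 443.9 -114.4  143.1   53.7  -82.4] ztop 57.6
top chisel 8 466 [574.9 -99.  169.9  77.6  87.9] ztop 31.3
top chisel 18 348 [ 599.  -101.4  167.4   31.6   83.9] ztop 31.8
top tape 8 394 [ 583.3 -311.8  106.6   83.4    4.5] ztop 67.5
top tape 18 377 [ 615.4 -310.7   78.3   39.2  -78.4] ztop 67.6
top tape 35 309 [ 615.6 -311.2   77.1   39.2  -78.3] ztop 67.8
side pocket plane 386 [468.8 142.1 139.3  50.5 -88.5]
side pocket gauge 241 [565.3 144.8 155.1  56.7 -74.8]
side pocket chisel 229 [463.3 332.6 167.4  36.4 -88.4]
side pocket tape 129 [560.  335.7  75.3  43.4 -89.2]
bench z 1.513700791121612 1.4865697712045465
side plane 8 858 [ 409.3 -320.5  142.1  113.9   87.3] ztop 46.1
side plane 18 698 [ 409.3 -320.9  141.3  113.9   87.3] ztop 46.3
side plane 35 268 [ 442.7 -359.5   67.1   38.2   83.9] ztop 47.5
side gauge 8 482 [ 441.1 -113.2  139.9  103.1  -68.4] ztop 57.5
side gauge 18 449 [ 440.2 -112.6  159.3   52.8   63.5] ztop 57.7
side gauge 35 201 [ 439.7 -114.2  154.2   52.3   63.5] ztop 58.9
side chisel 8 391 [ 594.2 -102.7  175.5   31.3   84.8] ztop 31.9
side chisel 18 287 [ 594.4 -109.5  161.9   30.3   83.5] ztop 32.0
side tape 8 612 [ 611.3 -313.4   78.9   39.8  -77. ] ztop 67.5
side tape 18 544 [ 611.3 -313.3   78.9   39.8  -77. ] ztop 67.6
side tape 35 406 [ 612.  -316.3   72.8   39.8  -77. ] ztop 67.8
```

Run:
```python
from h import *
from scipy.spatial.transform import Rotation as R
tools=dict(plane=(447,-317,-2.5,27),gauge=(442,-113,-12.8,-1),chisel=(597,-102,-6,-1),tape=(613,-312,12,-1))
for n in("top","side"):
    p,d=optics.read_camera(n)
    U=np.zeros(d.shape,bool)
    for t in "plane_insert gauge_insert chisel_insert tape_insert".split():
        r=models.masks_of(n,t)
        r=r[0]["region"]; q=toplane(n,r,.02).mean(0)
        print(t,q[:2]*1000,rect(toplane(n,r,.02)))
        U|=r
    P=toplane(n,U,.020);print(n,"tray",rect(P).round(1))
    C=np.zeros((400,640,3));C[d>0]=cloud(n,d,d>0)*1000
    hsv=cv2.cvtColor(p,cv2.COLOR_RGB2HSV)
    for k,(x,y,a,_) in tools.items():
        best=None
        for a in np.arange(a-8,a+8.1,.5):
            c,s=np.cos(np.radians(a)),np.sin(np.radians(a))
            X=C[...,0]-x;Y=C[...,1]-y;u=c*X+s*Y;v=-s*X+c*Y
            m=(abs(u)<38)&(abs(v)<92)&(C[...,2]>(14 if k!='chisel' else 8))
            if k=='gauge': mm=m&(abs(v)>20)&(abs(u)<20)
            else: mm=m
            w=np.percentile(u[mm],[4,96]);L=np.percentile(v[m],[.7,99.3])
            if best is None or w[1]-w[0]<best[0]:
                um=w.mean();vm=L.mean()
                best=(w[1]-w[0],L[1]-L[0],a,x+c*um-s*vm,y+s*um+c*vm,mm.sum())
        print(n,k,np.round(best,1))
s=robot.read_state();print(R.from_rotvec(s["orientation"]).as_matrix())
```

```text
plane_insert [471.6654 147.2004] [472.0751 147.684  192.0259  94.1754 -88.3288]
gauge_insert [562.1292 339.7169] [563.7009 341.351  189.6603  99.4075 -88.2803]
chisel_insert [465.712  338.2468] [465.6786 339.2442 193.9667  95.9006 -89.9605]
tape_insert [560.8904 338.0437] [562.428  339.1546 192.5336  97.6056 -89.9762]
top tray [516.1 244.3 383.9 196.6 -90. ]
top plane [  40.7  133.6   -3.5  445.9 -322.1  614. ]
top gauge [  17.1  156.9  -12.3  443.2 -110.6  259. ]
top chisel [  27.1  167.4   -8.   599.3 -100.5  470. ]
top tape [  36.    77.     9.5  614.3 -310.3  381. ]
plane_insert [468.3791 142.0245] [468.6378 147.8498 192.9272  96.5078 -89.0779]
gauge_insert [564.5352 144.9055] [564.5845 149.6641 198.6691  99.1688 -88.2288]
chisel_insert [462.3511 332.3309] [462.312  338.687  202.3401 100.5818 -88.0358]
tape_insert [558.8572 334.8108] [559.1339 339.6896 192.1737 100.5191 -89.3115]
side tray [513.5 245.3 392.5 196.7 -88.5]
side plane [  41.7  134.4   -4.5  441.8 -323.7  766. ]
side gauge [  17.   156.6  -11.8  439.3 -114.6  223. ]
side chisel [  26.6  169.4   -5.5  593.7 -103.2  388. ]
side tape [  35.    77.3   13.5  610.2 -314.3  573. ]
[[-0.9471  0.321   0.    ]
 [ 0.321   0.9471 -0.    ]
 [-0.     -0.     -1.    ]]
```

```bash
cat > go.py <<'E'
import sys
from h import *
from scipy.spatial.transform import Rotation as R
s=robot.read_state();M=R.from_rotvec(s["orientation"]).as_matrix()
h=np.arctan2(M[1,1],M[0,1]);p=s["tool_pos"]
print("t",s["t"],"p",p*1e3,"head",np.degrees(h),"z",M[:,2],"open",s["opening"],"F",s["force"],"q",s["q"])
for a in sys.argv[1:]:
    x,y,z,w=map(float,a.split(","))
    D=np.array([x,y,z])/1e3-p;dh=(np.radians(w)-h+np.pi/2)%np.pi-np.pi/2
    print(a,"travel",(M.T@D),"spin",-dh,"rows",np.ceil(max(np.linalg.norm(D)/.0417,abs(np.degrees(dh))/7.16)))
E
python3 go.py 441,-112.5,200,-12
```

```text
t 1.6 p [192.5917 568.2367 235.6234] head 71.27613074347468 z [ 0. -0. -1.] open 0.09323775991550888 F [ 0.2214 -0.0849  0.9115] q [ 1.1586  0.1304  1.4882 -0.      1.523  -0.0854]
441,-112.5,200,-12 travel [-0.4538 -0.565   0.0357] spin 1.4534426697949065 rows 18.0
```

```bash
python3 -m inch '{"travel":[[-0.454,-0.565,0.036],[-0.454,-0.565,0.036],[-0.454,-0.565,0.036],[-0.454,-0.565,0.036],[-0.454,-0.565,0.036],[-0.454,-0.565,0.036],[-0.454,-0.565,0.036],[-0.454,-0.565,0.036],[-0.454,-0.565,0.036],[-0.454,-0.565,0.036]],"spin":[1.453,1.453,1.453,1.453,1.453,1.453,1.453,1.453,1.453,1.453]}' 0 20 && python3 go.py 441,-112.5,120,-12
```

```text
t: 2.43
tool_pos: [0.3355, 0.1756, 0.2152]
orientation: [2.234, 2.208, 0.002]
force: [0.5, -0.5, 0.0]
opening: 0.0926
gripper_force: 0.0
t 2.4333 p [335.5114 175.6256 215.1915] head -0.6592541776664484 z [ 0.0012  0.0004 -1.    ] open 0.09255688361735925 F [ 0.4987 -0.4996  0.0411] q [ 0.3467 -0.5038  2.082  -0.      1.5621  0.3582]
441,-112.5,120,-12 travel [-0.2869  0.1087  0.0952] spin 0.19793335423151248 rows 8.0
```

```bash
python3 -m inch '{"travel":[[-0.287,0.109,0.095],[-0.287,0.109,0.095],[-0.287,0.109,0.095],[-0.287,0.109,0.095],[-0.287,0.109,0.095],[-0.287,0.109,0.095],[-0.287,0.109,0.095],[-0.287,0.109,0.095],[-0.287,0.109,0.095],[-0.287,0.109,0.095]],"spin":[0.198,0.198,0.198,0.198,0.198,0.198,0.198,0.198,0.198,0.198]}' && python3 go.py 441,-112.5,30,-12
python3 - <<'E'
from h import *
a,_=optics.read_camera("side");b,_=optics.read_camera("top")
a=cv2.resize(a[150:290,220:420],(800,560)[0:2]);
a=cv2.resize(a,(400,280));b=cv2.resize(b[140:280,280:480],(400,280))
cv2.imwrite("pics/g1.png",np.hstack([a,b])[:,:,::-1])
E
```

```text
t: 3.27
tool_pos: [0.4421, -0.1114, 0.1192]
orientation: [-2.438, -1.979, 0.001]
force: [-0.5, -0.1, -0.1]
opening: 0.093
gripper_force: 0.0
t 3.2667 p [ 442.1396 -111.4369  119.2225] head -11.864823472203286 z [-0.0018  0.0008 -1.    ] open 0.09301263704224197 F [-0.4671 -0.0664 -0.0967] q [-0.3595 -0.1776  2.0083  0.0001  1.3129 -0.1524]
441,-112.5,30,-12 travel [-0.0013 -0.0007  0.0892] spin 0.0023592754814663053 rows 3.0
```

View pics/g1.png

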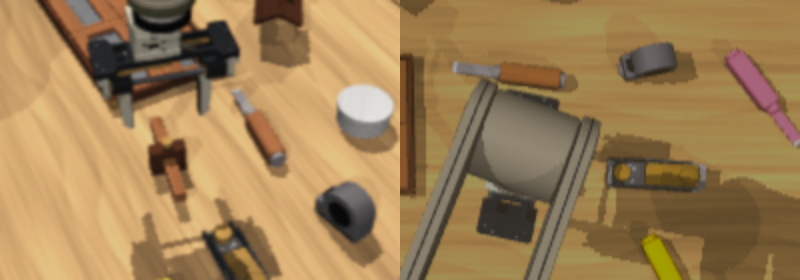

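The gripper straddles the gauge fence, with finger tips at crop (128,120) and (205,108) and the fence at (168,155). I'll descend and grip.

```bash
python3 -m inch '{"travel":[[-0.001,0,0.03],[-0.001,0,0.06],[-0.001,0,0.08],[-0.001,0,0.089],[-0.001,0,0.089]],"spin":[0,0,0,0,0]}' && python3 -m inch '{"travel":[[0,0,0],[0,0,0],[0,0,0],[0,0,0],[0,0,0],[0,0,0]],"spin":[0,0,0,0,0,0]}' 1 20 && python3 -m inch '{"travel":[[0,0,-0.03],[0,0,-0.07],[0,0,-0.1],[0,0,-0.1]],"spin":[0,0,0,0]}' && python3 go.py 565,150,130,1.6
```

```text
t: 3.78
tool_pos: [0.4408, -0.1096, 0.0294]
orientation: [-2.432, -1.984, 0.003]
force: [-0.5, 0.9, -0.1]
opening: 0.0929
gripper_force: 0.0
t: 4.28
tool_pos: [0.4428, -0.1115, 0.0316]
orientation: [2.435, 1.983, 0.001]
force: [-1.2, 0.8, -0.5]
opening: 0.0576
gripper_force: 0.0
t: 4.62
tool_pos: [0.4462, -0.1127, 0.138]
orientation: [2.429, 1.978, 0.008]
force: [0.6, -0.9, -1.0]
opening: 0.0542
gripper_force: 19.9
t 4.6167 p [ 446.2275 -112.74    137.9795] head -11.6951816404941 z [ 0.0097 -0.0036 -0.9999] open 0.05421034929401938 F [ 0.6148 -0.9153 -1.0424] q [-0.359  -0.1984  1.9904  0.      1.3392 -0.1549]
565,150,130,1.6 travel [0.2814 0.063  0.0082] spin -0.2320446942773231 rows 7.0
```

The grip finished during the lift, so I need to check where the gauge sits in the jaws.

```bash
python3 go.py;python3 - <<'E'
from h import *
a,d=optics.read_camera("side")
for m in models.masks_of("side","gauge")[:1]:
    P=cloud("side",d,m["region"])*1000; print(m["p"],len(P),np.percentile(P,[1,50,99],axis=0),rect(P/1000))
cv2.imwrite("pics/g2.png",cv2.resize(a[130:250,230:390],(800,600),interpolation=cv2.INTER_CUBIC)[:,:,::-1])
E
```

```text
t 4.6167 p [ 446.2275 -112.74    137.9795] head -11.6951816404941 z [ 0.0097 -0.0036 -0.9999] open 0.05421034929401938 F [ 0.6148 -0.9153 -1.0424] q [-0.359  -0.1984  1.9904  0.      1.3392 -0.1549]
0.64 504 [[ 417.0187 -193.6174   23.3587]
 [ 438.1186 -124.2009  133.9414]
 [ 486.6331   37.7649  160.0008]] [464.0967 -69.3553 259.379   50.2321  67.0096]
```

View pics/g2.png

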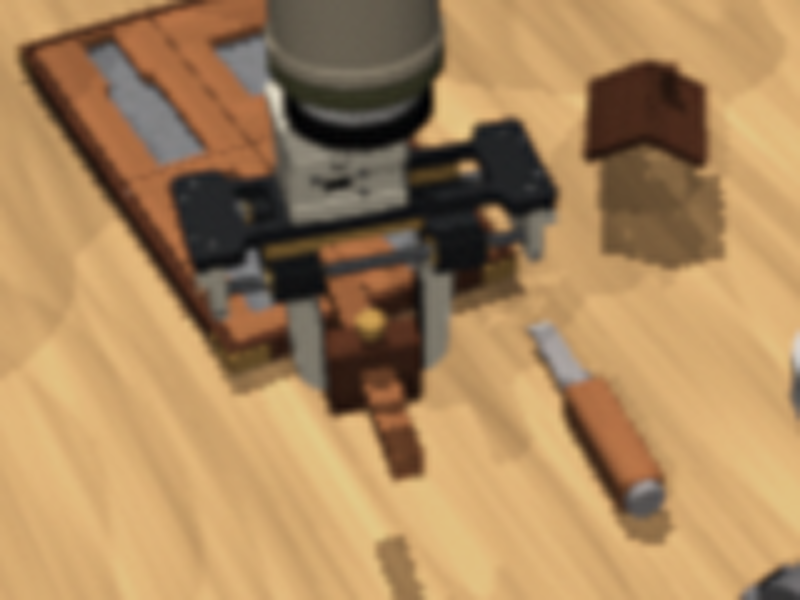

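Run:
```python
from h import *
for n in("side","top"):
    a,d=optics.read_camera(n)
    P=cloud(n,d,d>0)*1000
    c,s=np.cos(np.radians(-11.7)),np.sin(np.radians(-11.7))
    X=P[:,0]-446;Y=P[:,1]+113;u=c*X+s*Y;v=-s*X+c*Y
    for nm,m in dict(stem=(abs(u)<14)&(v>-90)&(v<-18)&(P[:,2]>60),fence=(abs(u)<24)&(v<-5)&(v>-18)&(P[:,2]>60),tips=(abs(u)>30)&(abs(u)<48)&(abs(v)<12)&(P[:,2]>60)&(P[:,2]<200)).items():
        if m.sum()>5: print(n,nm,m.sum(),"z",np.percentile(P[m,2],[2,10,50,90,98]).round(1),"v",np.percentile(v[m],[2,98]).round(1),"u",np.percentile(u[m],[2,50,98]).round(1))
        if nm=="stem" and m.sum()>5:
            k=m&(v<-25)
            for lo in range(-90,-20,12):
                b=m&(v>lo)&(v<=lo+12)
                if b.sum()>3: print("   v",lo,"ztop",np.percentile(P[b,2],90).round(1))
```

```text
side stem 1724 z [121.2 214.  408.5 532.4 542. ] v [-79.1 -19.7] u [-13.4  -1.2  13.4]
   v -90 ztop 129.0
   v -78 ztop 527.7
   v -66 ztop 541.9
   v -54 ztop 542.9
   v -42 ztop 422.4
   v -30 ztop 538.7
side fence 292 z [100.2 111.5 140.6 538.4 540.1] v [-17.8  -5.8] u [-23.3  -2.   23.7]
side tips 160 z [115.6 126.2 152.  175.8 181.5] v [-11.5   1.8] u [-47.4 -35.4  37.9]
top stem 353 z [510.1 529.7 534.6 539.7 541.3] v [-64.7 -19.1] u [-13.4   0.1  13.5]
   v -66 ztop 539.9
   v -54 ztop 540.7
   v -42 ztop 537.0
   v -30 ztop 536.0
top fence 166 z [525.2 528.6 533.3 536.2 537.2] v [-17.7  -5.3] u [-23.3  -0.8  22.6]
```

```bash
python3 -m inch '{"travel":[[0.281,0.063,0.008],[0.281,0.063,0.008],[0.281,0.063,0.008],[0.281,0.063,0.008],[0.281,0.063,0.008],[0.281,0.063,0.008],[0.281,0.063,0.008],[0.281,0.063,0.008],[0.281,0.063,0.008],[0.281,0.063,0.008]],"spin":[-0.232,-0.232,-0.232,-0.232,-0.232,-0.232,-0.232,-0.232,-0.232,-0.232]}' && python3 go.py 565,150,75,1.6
python3 - <<'E'
from h import *
for n in ("side","top"):
    a,d=optics.read_camera(n)
    P=cloud(n,d,d>0)*1000
    p=robot.read_state()["tool_pos"]*1000
    c,s=np.cos(np.radians(1.6)),np.sin(np.radians(1.6))
    X=P[:,0]-p[0];Y=P[:,1]-p[1];u=c*X+s*Y;v=-s*X+c*Y
    for lo in range(-88,88,11):
        m=(abs(u)<13)&(P[:,2]>60)&(P[:,2]<160)&(v>lo)&(v<=lo+11)
        if m.sum()>5: print(n,lo,m.sum(),np.percentile(P[m,2],[3,50,90,97]),"v",v[m].min(),v[m].max(),"u",np.percentile(u[m],[3,97]))
E
```

```text
t: 5.65
tool_pos: [0.5594, 0.1507, 0.1205]
orientation: [-2.188, -2.252, 0.006]
force: [0.0, 0.1, -2.0]
opening: 0.054
gripper_force: 19.9
t 5.65 p [559.3604 150.6923 120.4621] head 1.6533492628945252 z [-0.0043 -0.0013 -1.    ] open 0.05395613920083162 F [ 0.0439  0.1431 -2.0078] q [ 0.175   0.162   1.6681 -0.0005  1.3159  0.1462]
565,150,75,1.6 travel [-0.0008  0.0058  0.0454] spin 0.0009311202910216032 rows 2.0
side -88 26 [100.0869 106.6866 116.6254 118.0214] v -83.62242290229 -77.07100372873283 u [-11.4154   6.7526]
side -77 20 [102.9959 114.8368 117.4437 117.901 ] v -76.65827489516793 -66.47369389511763 u [-11.8487   4.8777]
side -66 20 [ 98.8629 114.9312 116.7129 117.7124] v -65.48817515059862 -55.44430608450623 u [-11.6555   4.1999]
side -55 16 [104.2702 115.0655 118.0362 118.4608] v -52.893732850568014 -44.90385031951139 u [-12.1797   5.8397]
side -44 15 [104.6408 114.2966 117.0345 117.8682] v -43.25636394890922 -33.949943704451165 u [-11.8763   3.8383]
side -33 16 [102.428  114.9069 117.1352 117.9398] v -32.35886111671686 -22.573508369303763 u [-11.538    4.9177]
side -22 4
[... 705 characters left out ...]
9425659074 -66.0682902839213 u [-7.7686  9.2915]
top -66 27 [109.336  113.1284 117.0175 118.8575] v -65.91232461173213 -55.07523371470841 u [-7.9732  9.3088]
top -55 30 [ 95.8829 113.4718 117.3622 118.0662] v -54.92319091028944 -44.052276621946774 u [-8.0983  9.817 ]
top -44 31 [ 98.5596 112.8181 116.0993 117.3864] v -43.9196502984615 -33.12468792299395 u [-8.2496 10.4469]
top -33 29 [103.6383 113.7265 117.0552 117.7255] v -32.74864919504811 -22.171697328330435 u [-8.5112  8.3966]
top -22 11 [103.9925 113.5135 118.4102 119.2351] v -21.876969989393952 -17.97523019008067 u [-7.3036  7.6715]
top 66 6 [106.6224 112.2252 117.61   118.3887] v 74.19970205478792 76.68045285132425 u [-8.2972  1.2712]
```

```bash
python3 -m inch '{"travel":[[0.001,0.007,0],[0.001,0.007,0.02],[0.001,0.007,0.045],[0.001,0.007,0.05],[0.001,0.007,0.05],[0.001,0.007,0.05]],"spin":[0,0,0,0,0,0]}' && python3 go.py 566,151.5,60,1.6;  python3 - <<'E'
from h import *
a,_=optics.read_camera("side")
cv2.imwrite("pics/g3.png",cv2.resize(a[110:210,225:365],(700,500),interpolation=cv2.INTER_CUBIC)[:,:,::-1])
E
```

```text
t: 6.25
tool_pos: [0.5681, 0.1517, 0.0734]
orientation: [-2.191, -2.251, 0.001]
force: [0.3, -0.2, -1.3]
opening: 0.0539
gripper_force: 19.9
t 6.25 p [568.0597 151.7207  73.3652] head 1.5499777902048328 z [-0.0004 -0.0001 -1.    ] open 0.0539253902214711 F [ 0.3482 -0.1652 -1.3346] q [ 0.1738  0.2326  1.6798 -0.      1.2296  0.1468]
566,151.5,60,1.6 travel [-0.0002 -0.0021  0.0134] spin -0.0008730522600490787 rows 1.0
```

View pics/g3.png

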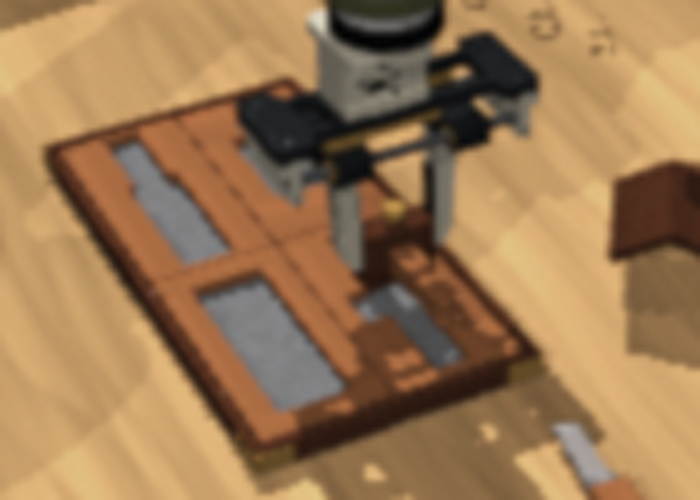

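The gauge hangs level over its cross pocket, with the groove at crop (420,320). I'll lower it.

```bash
python3 -m inch '{"travel":[[0,-0.002,0.006],[0,-0.002,0.012],[0,-0.002,0.017],[0,-0.002,0.021],[0,-0.002,0.021],[0,-0.002,0.021]],"spin":[0,0,0,0,0,0]}' && python3 go.py 566,151.5,48,1.6
```

```text
t: 6.8
tool_pos: [0.5656, 0.1523, 0.0515]
orientation: [-2.19, -2.252, 0.001]
force: [-0.0, -0.6, -1.7]
opening: 0.0543
gripper_force: 19.9
t 6.8 p [565.5933 152.2555  51.4721] head 1.607170182347692 z [-0.001  -0.0002 -1.    ] open 0.05434934077239072 F [-0.0084 -0.6256 -1.677 ] q [0.1754 0.2553 1.6972 0.     1.1901 0.1474]
566,151.5,48,1.6 travel [-0.0008  0.0004  0.0035] spin 0.0001251432899356253 rows 1.0
```

```bash
python3 -m inch '{"travel":[[0,0,0.002],[0,0,0.003],[0,0,0.003],[0,0,0.003]],"spin":[0,0,0,0]}'; python3 -m inch '{"travel":[[0,0,0.0015],[0,0,0.0015],[0,0,0.0015]],"spin":[0,0,0]}';python3 -m inch '{"travel":[[0,0,0.0015],[0,0,0.0015],[0,0,0.0015]],"spin":[0,0,0]}'
```

```text
t: 7.13
tool_pos: [0.5662, 0.1523, 0.0492]
orientation: [2.19, 2.252, 0.001]
force: [0.4, 0.4, -1.2]
opening: 0.0542
gripper_force: 19.9
t: 7.38
tool_pos: [0.566, 0.1525, 0.0483]
orientation: [-2.19, -2.252, -0.0]
force: [-4.2, 0.7, 7.4]
opening: 0.0539
gripper_force: 20.0
t: 7.63
tool_pos: [0.566, 0.1526, 0.0482]
orientation: [-2.19, -2.252, 0.0]
force: [-11.4, -1.6, 18.4]
opening: 0.0541
gripper_force: 20.0
```

```bash
python3 -m inch '{"travel":[[0,0,-0.002],[0,0,-0.002],[0,0,-0.002],[0,0,-0.002]],"spin":[0,0,0,0]}' 0.2; python3 -m inch '{"travel":[[0,0,-0.03],[0,0,-0.07],[0,0,-0.11],[0,0,-0.15],[0,0,-0.15]],"spin":[0,0,0,0,0]}'; python3 go.py 444,-320,130,-3.5
python3 - <<'E'
from h import *
for n in ("side","top"):
    a,d=optics.read_camera(n)
    P=cloud(n,d,d>0)*1000
    c,s=np.cos(np.radians(1.6)),np.sin(np.radians(1.6))
    X=P[:,0]-565;Y=P[:,1]-150;u=c*X+s*Y;v=-s*X+c*Y
    for lo in range(-88,88,22):
        m=(abs(u)<15)&(P[:,2]>30)&(P[:,2]<80)&(v>lo)&(v<=lo+22)
        if m.sum()>5: print(n,lo,m.sum(),np.percentile(P[m,2],[50,90]),"v",v[m].min(),v[m].max(),"u",np.percentile(u[m],[3,97]))
cv2.imwrite("pics/g4.png",cv2.resize(cv2.imread("pics/g3.png")*0+cv2.resize(optics.read_camera("side")[0][110:210,225:365],(700,500),interpolation=cv2.INTER_CUBIC),(700,500))[:,:,::-1])
E
```

```text
t: 7.97
tool_pos: [0.566, 0.1522, 0.0478]
orientation: [2.19, 2.252, 0.0]
force: [-0.4, 0.6, 1.0]
opening: 0.0731
gripper_force: 0.0
t: 8.38
tool_pos: [0.5705, 0.1531, 0.2081]
orientation: [2.184, 2.246, 0.018]
force: [2.1, 0.5, 0.5]
opening: 0.0745
gripper_force: 0.0
t 8.3833 p [570.542  153.0796 208.1129] head 1.6047413753386786 z [ 0.0138  0.0024 -0.9999] open 0.07449159291046092 F [2.1096 0.4736 0.4508] q [ 0.1754  0.1057  1.5652 -0.      1.4566  0.1473]
444,-320,130,-3.5 travel [-0.4695 -0.1408  0.0752] spin 0.08909454446244358 rows 12.0
side -88 32 [41.1163 44.9949] v -83.71074957408557 -66.39810273762149 u [-10.1703   6.2206]
side -66 31 [43.0481 45.4112] v -65.56692914974305 -44.81022669577189 u [-10.9053   6.9018]
side -44 33 [43.5334 46.2412] v -43.54408764564565 -22.35199450279476 u [-10.8425   7.4509]
side -22 72 [52.7543 66.2396] v -20.158985702204156 -0.5196601881664473 u [-13.9815  13.5463]
side 0 16 [59.6442 69.717 ] v 0.6449232617081504 10.35927349144191 u [-12.0284  12.94  ]
side 22 15 [44.065  45.7899] v 30.492743889258403 43.10773453342653 u [-10.3939   5.5407]
side 44 25 [43.4264 46.225 ] v 45.142523249532765 64.8191352584752 u [-9.2991  7.046 ]
side 66 19 [43.1185 44.8717] v 66.57735341012716 80.25171619193418 u [-10.4552   7.6512]
top -88 28 [42.2628 44.5969] v -77.93103589839522 -66.03306216930974 u [-5.5622 10.3898]
top -66 53 [40.1495 45.5496] v -65.98695249075303 -44.431859898680145 u [-6.6871 10.9443]
top -44 48 [41.5818 44.8705] v -43.120401886413994 -22.045191728051478 u [-6.8673 11.0436]
top -22 73 [50.1654 61.8824] v -21.66534263912499 -0.5926778304882203 u [-14.2192  13.0604]
top 0 19 [58.6183 69.8025] v 0.1790740986794296 8.241812611409463 u [-12.373   12.5053]
```

View pics/g4.png

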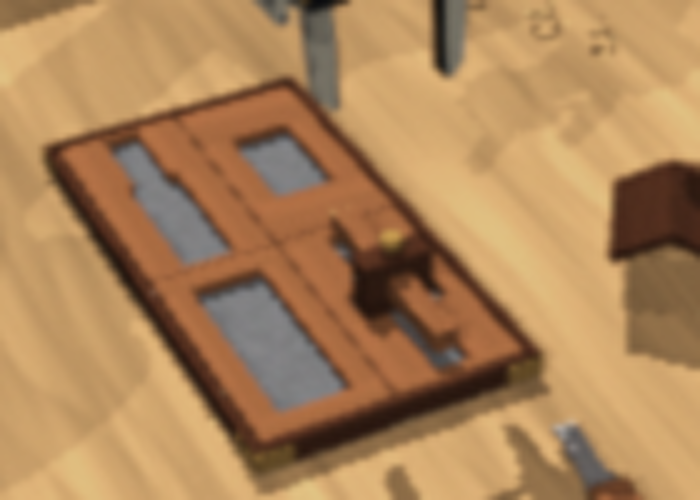

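The gauge sits fully down and level in its cross: stem top at 43 mm as expected, centred within 1–2 mm. Next is the plane.

```bash
python3 -m inch '{"travel":[[-0.47,-0.141,0.05],[-0.47,-0.141,0.05],[-0.47,-0.141,0.05],[-0.47,-0.141,0.05],[-0.47,-0.141,0.05],[-0.47,-0.141,0.05],[-0.47,-0.141,0.05],[-0.47,-0.141,0.05],[-0.47,-0.141,0.05],[-0.47,-0.141,0.05]],"spin":[0.089,0.089,0.089,0.089,0.089,0.089,0.089,0.089,0.089,0.089]}' 0.1 25 >/dev/null; python3 go.py 444,-320,100,-3.5
```

```text
t 9.3667 p [ 455.7114 -248.8688  152.8657] head -3.4977298330736963 z [-0.0033  0.0023 -1.    ] open 0.08386100174858481 F [ 1.3045 -0.1877  0.9678] q [-0.5987 -0.0294  1.8066  0.0001  1.3685 -0.5376]
444,-320,100,-3.5 travel [-0.0718 -0.0072  0.0527] spin 3.962188743389383e-05 rows 3.0
```

```bash
python3 -m inch '{"travel":[[-0.04,-0.004,0.02],[-0.072,-0.007,0.05],[-0.072,-0.007,0.053],[-0.072,-0.007,0.053],[-0.072,-0.007,0.053],[-0.072,-0.007,0.053]],"spin":[0,0,0,0,0,0]}' >/dev/null; python3 go.py 444,-320,28,-3.5
python3 - <<'E'
from h import *
a,d=optics.read_camera("side")
cv2.imwrite("pics/p1.png",cv2.resize(a[200:320,280:440],(640,480),interpolation=cv2.INTER_CUBIC)[:,:,::-1])
E
```

```text
t 9.8667 p [ 446.9529 -318.1402  102.709 ] head -3.442292509747161 z [-0.0003  0.0008 -1.    ] open 0.08386096467813896 F [0.6185 0.5134 0.8541] q [-0.7123  0.0976  1.773   0.0004  1.2718 -0.6524]
444,-320,28,-3.5 travel [-0.0021 -0.0028  0.0747] spin 0.0010071857079745339 rows 2.0
```

View pics/p1.png

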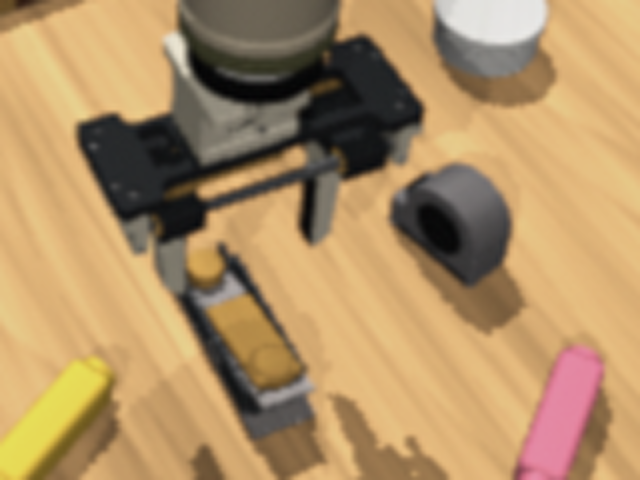

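The fingers straddle the plane, and the tape at crop (455,220) is clear of them. I'll descend, close fully, then lift.

```bash
python3 -m inch '{"travel":[[-0.002,-0.003,0.03],[-0.002,-0.003,0.055],[-0.002,-0.003,0.07],[-0.002,-0.003,0.075],[-0.002,-0.003,0.075],[-0.002,-0.003,0.075]],"spin":[0,0,0,0,0,0]}' ; python3 -m inch '{"travel":[[0,0,0],[0,0,0],[0,0,0],[0,0,0],[0,0,0],[0,0,0],[0,0,0],[0,0,0],[0,0,0],[0,0,0]],"spin":[0,0,0,0,0,0,0,0,0,0]}' 1 35
```

```text
t: 10.42
tool_pos: [0.4446, -0.3211, 0.0291]
orientation: [2.286, 2.153, 0.0]
force: [-0.4, -0.6, 0.4]
opening: 0.084
gripper_force: 0.0
t: 11.25
tool_pos: [0.4438, -0.3213, 0.0279]
orientation: [2.288, 2.152, 0.0]
force: [1.2, 0.8, -0.3]
opening: 0.0436
gripper_force: 35.0
```

```bash
python3 -m inch '{"travel":[[0,0,-0.02],[0,0,-0.05],[0,0,-0.08],[0,0,-0.1],[0,0,-0.1],[0,0,-0.1]],"spin":[0,0,0,0,0,0]}' ; python3 go.py 470,147,125,1.6
```

```text
t: 11.75
tool_pos: [0.4437, -0.3214, 0.1277]
orientation: [2.287, 2.152, -0.0]
force: [-0.9, 0.1, -5.5]
opening: 0.0437
gripper_force: 35.0
t 11.75 p [ 443.6578 -321.4491  127.7325] head -3.498708326421027 z [ 0.0007 -0.0008 -1.    ] open 0.04374222382678214 F [-0.9413  0.1328 -5.5071] q [-0.7205  0.0671  1.7568 -0.0002  1.3167 -0.6594]
470,147,125,1.6 travel [ 0.4692 -0.0023  0.0024] spin -0.08898924789489682 rows 12.0
```

```bash
python3 -m inch '{"travel":[[0.469,-0.002,0.002],[0.469,-0.002,0.002],[0.469,-0.002,0.002],[0.469,-0.002,0.002],[0.469,-0.002,0.002],[0.469,-0.002,0.002],[0.469,-0.002,0.002],[0.469,-0.002,0.002],[0.469,-0.002,0.002],[0.469,-0.002,0.002]],"spin":[-0.089,-0.089,-0.089,-0.089,-0.089,-0.089,-0.089,-0.089,-0.089,-0.089]}' ; python3 go.py 470,147,60,1.6
```

```text
t: 12.58
tool_pos: [0.4647, 0.0966, 0.1227]
orientation: [-2.188, -2.25, 0.006]
force: [1.1, -0.9, -5.5]
opening: 0.0436
gripper_force: 35.0
t 12.5833 p [464.6879  96.57   122.7306] head 1.597060006708693 z [-0.0047 -0.0006 -1.    ] open 0.04364090521076938 F [ 1.0746 -0.9365 -5.5244] q [ 0.0969 -0.124   1.9536 -0.0001  1.3167  0.0691]
470,147,60,1.6 travel [0.0503 0.007  0.0627] spin -5.1312562919791915e-05 rows 2.0
```

```bash
python3 -m inch '{"travel":[[0.035,0.004,0],[0.05,0.007,0.02],[0.05,0.007,0.045],[0.05,0.007,0.052],[0.05,0.007,0.052],[0.05,0.007,0.052]],"spin":[0,0,0,0,0,0]}' ; python3 go.py 470,147,40,1.6
cat > chk.py <<'E'
# extents of what is held/placed in the frame x,y,yaw, between z limits
import sys
from h import *
x,y,w,z0,z1,uw,vw=map(float,sys.argv[1:8])
c,s=np.cos(np.radians(w)),np.sin(np.radians(w))
for n in ("side","top"):
    a,d=optics.read_camera(n);P=cloud(n,d,d>0)*1000
    X=P[:,0]-x;Y=P[:,1]-y;u=c*X+s*Y;v=-s*X+c*Y
    m=(abs(u)<uw)&(abs(v)<vw)&(P[:,2]>z0)&(P[:,2]<z1)
    print(n,m.sum(),"v",np.percentile(v[m],[.5,2,98,99.5]),"z",np.percentile(P[m,2],[2,50,98]))
    for lo in np.arange(-vw,vw,15):
        b=m&(v>=lo)&(v<lo+15)
        if b.sum()>6: print("  v",lo,b.sum(),"u",np.percentile(u[b],[3,97]),"z",np.percentile(P[b,2],[10,50,90]))
    cv2.imwrite(f"pics/chk_{n}.png",a[:,:,::-1])
E
python3 chk.py 470 147 1.6 36 105 30 95
```

```text
t: 13.08
tool_pos: [0.4711, 0.1441, 0.0722]
orientation: [-2.189, -2.25, 0.006]
force: [0.2, 0.1, -4.7]
opening: 0.044
gripper_force: 35.0
t 13.0833 p [471.0817 144.1039  72.2055] head 1.5673820648050545 z [-0.0042 -0.001  -1.    ] open 0.04396680362859817 F [ 0.1579  0.0992 -4.7026] q [ 0.1929 -0.01    1.9447 -0.0002  1.2113  0.1656]
470,147,40,1.6 travel [ 0.003  -0.0009  0.0322] spin -0.000569290364353936 rows 1.0
side 452 v [-73.7815 -72.555   55.8762  64.1984] z [48.2111 74.3813 97.8127]
  v -80.0 52 u [-20.7053  18.5566] z [47.9635 52.3517 83.4738]
  v -65.0 134 u [-22.8345  18.1922] z [51.6611 65.5379 88.9191]
  v -50.0 36 u [-23.3004   8.1451] z [54.3914 83.4618 90.2703]
  v -35.0 37 u [-23.3336  20.1543] z [60.6912 76.8229 83.4934]
  v -20.0 87 u [-29.1495  29.2509] z [64.0914 78.9876 97.7485]
  v -5.0 35 u [-15.3     22.8676] z [72.2929 75.3676 87.5631]
  v 10.0 10 u [-11.7294  20.8115] z [68.5643 73.1577 76.732 ]
  v 25.0 30 u [-4.9095 19.7488] z [59.5184 65.7126 75.3428]
  v 40.0 19 u [-10.6595  18.7108] z [57.6161 66.7751 75.0205]
  v 55.0 12 u [-23.0581  20.1886] z [48.485  59.6454 68.2107]
top 270 v [-71.901  -70.5128 -23.6249 -22.7014] z [49.8632 81.511  92.1755]
  v -80.0 41 u [-16.9143  20.4089] z [49.9804 78.6209 83.0673]
  v -65.0 86 u [-17.2941  21.2462] z [56.2239 83.5628 89.5224]
  v -50.0 83 u [-18.3248  24.2898] z [71.6477 84.7278 90.6466]
  v -35.0 60 u [-17.6131  24.8536] z [71.2399 79.9116 83.7308]
```

```bash
python3 -m inch '{"travel":[[0.0035,-0.001,0.005],[0.0035,-0.001,0.012],[0.0035,-0.001,0.02],[0.0035,-0.001,0.026],[0.0035,-0.001,0.028],[0.0035,-0.001,0.028]],"spin":[0,0,0,0,0,0]}' ;python3 -m inch '{"travel":[[0,0,0.002],[0,0,0.003],[0,0,0.004],[0,0,0.004]],"spin":[0,0,0,0]}'
```

```text
t: 13.68
tool_pos: [0.4707, 0.1482, 0.0447]
orientation: [-2.189, -2.251, 0.003]
force: [-0.8, 0.3, -4.7]
opening: 0.0436
gripper_force: 35.0
t: 14.02
tool_pos: [0.4717, 0.1485, 0.0419]
orientation: [2.19, 2.252, 0.0]
force: [0.0, -0.0, -5.0]
opening: 0.0436
gripper_force: 35.0
```

```bash
python3 -m inch '{"travel":[[0,-0.001,0.001],[0,-0.001,0.002],[0,-0.001,0.002],[0,-0.001,0.002]],"spin":[0,0,0,0]}' ;python3 -m inch '{"travel":[[0,0,0.001],[0,0,0.0015],[0,0,0.0015],[0,0,0.0015]],"spin":[0,0,0,0]}'
```

```text
t: 14.35
tool_pos: [0.4706, 0.1484, 0.0399]
orientation: [-2.19, -2.252, 0.0]
force: [0.6, -0.5, -5.2]
opening: 0.0438
gripper_force: 35.0
t: 14.68
tool_pos: [0.4709, 0.1484, 0.0389]
orientation: [2.19, 2.252, 0.0]
force: [-3.3, -1.5, 1.2]
opening: 0.0439
gripper_force: 35.0
```

```bash
python3 -m inch '{"travel":[[0,0,0.0005],[0,0,0.0005]],"spin":[0,0]}'; python3 -m inch '{"travel":[[0,0,0],[0,0,0],[0,0,0],[0,0,0],[0,0,0]],"spin":[0,0,0,0,0]}' 0.32; python3 -m inch '{"travel":[[0,0,-0.02],[0,0,-0.05],[0,0,-0.09],[0,0,-0.13],[0,0,-0.13],[0,0,-0.13]],"spin":[0,0,0,0,0,0]}'; python3 go.py 612.5,-312.5,150,12; python3 chk.py 470 147.5 1.6 24 80 30 95
```

```text
t: 14.85
tool_pos: [0.4709, 0.1485, 0.0389]
orientation: [2.19, 2.252, 0.0]
force: [-5.9, -1.0, 9.0]
opening: 0.0437
gripper_force: 35.0
t: 15.27
tool_pos: [0.4708, 0.1484, 0.038]
orientation: [2.19, 2.252, 0.0]
force: [-0.0, 0.5, 0.4]
opening: 0.0629
gripper_force: 0.0
t: 15.77
tool_pos: [0.473, 0.1489, 0.1714]
orientation: [2.187, 2.25, 0.009]
force: [-0.0, -0.8, -0.1]
opening: 0.0632
gripper_force: 0.0
t 15.7667 p [473.0345 148.8829 171.3883] head 1.6040892480106983 z [ 0.0068  0.0014 -1.    ] open 0.0632242555976034 F [-0.0313 -0.7767 -0.0533] q [ 0.2015 -0.1214  1.8591 -0.      1.3971  0.1735]
612.5,-312.5,150,12 travel [-0.4651  0.1263  0.0217] spin -0.18144287136569304 rows 12.0
side 374 v [-87.6319 -69.92    65.7801  89.5036] z [24.3014 41.5838 56.7916]
  v -95.0 7 u [-27.5813  20.2476] z [24.2249 24.4025 25.1866]
  v -80.0 15 u [-13.8265  14.8017] z [46.1448 49.0739 50.873 ]
  v -65.0 78 u [-20.4235  18.6355] z [27.4302 47.083  55.7461]
  v -50.0 43 u [-22.8835  14.0849] z [31.3811 52.4821 56.984 ]
  v -35.0 33 u [-24.0271  18.6769] z [32.3906 45.1901 50.2611]
  v -20.0 37 u [-23.7829  19.4481] z [36.6821 44.1981 47.4732]
  v -5.0 34 u [-23.4034  18.6287] z [31.3718 42.504  45.4559]
  v 10.0 27 u [-23.9087  21.1884] z [32.7662 39.7801 44.4609]
  v 25.0 32 u [-24.0142  20.2933] z [26.5835 31.6432 43.3723]
  v 40.0 47 u [-22.5311  18.0069] z [26.4984 34.8169 40.969 ]
  v 55.0 15 u [-22.8338  19.1457] z [28.0393 31.494  38.8691]
top 360 v [-72.3474 -65.7523   3.704    6.0351] z [26.4945 44.2419 57.5235]
  v -80.0 13 u [-14.2926  25.0614] z [43.0202 46.115  50.83  ]
  v -65.0 64 u [-15.7248  18.3257] z [41.7257 48.2649 54.4896]
  v -50.0 76 u [-19.1877  22.1947] z [40.2335 51.6818 57.0211]
  v -35.0 75 u [-18.5768  22.5448] z [38.7296 44.6292 50.9922]
  v -20.0 79 u [-20.0872  23.0977] z [35.328  42.655  46.3688]
  v -5.0 51 u [-20.2744  23.5838] z [33.8981 39.6833 42.6971]
```

The plane is seated: contact came at floor height and it is level. Next is the tape.

```bash
python3 -m inch '{"travel":[[-0.465,0.126,0.0],[-0.465,0.126,0.0],[-0.465,0.126,0.0],[-0.465,0.126,0.0],[-0.465,0.126,0.0],[-0.465,0.126,0.0],[-0.465,0.126,0.0],[-0.465,0.126,0.0],[-0.465,0.126,0.0],[-0.465,0.126,0.0]],"spin":[-0.181,-0.181,-0.181,-0.181,-0.181,-0.181,-0.181,-0.181,-0.181,-0.181]}' 0.1 20 >/dev/null; python3 go.py 612.5,-312.5,120,12
```

```text
t 16.7 p [ 588.2955 -247.1096  164.8813] head 11.96297937058462 z [-0.0037  0.002  -1.    ] open 0.08373623636656012 F [1.1671 0.4416 0.9557] q [-0.478   0.2764  1.4523  0.0001  1.4171 -0.6868]
612.5,-312.5,120,12 travel [-0.0691  0.0103  0.0447] spin -0.000646131874459055 rows 2.0
```

```bash
python3 -m inch '{"travel":[[-0.04,0.006,0.01],[-0.069,0.01,0.04],[-0.069,0.01,0.045],[-0.069,0.01,0.045],[-0.069,0.01,0.045],[-0.069,0.01,0.045]],"spin":[0,0,0,0,0,0]}' >/dev/null; python3 go.py 612.5,-312.5,30,12
python3 - <<'E'
from h import *
a,d=optics.read_camera("side")
cv2.imwrite("pics/t1.png",cv2.resize(a[170:290,320:480],(640,480),interpolation=cv2.INTER_CUBIC)[:,:,::-1])
E
```

```text
t 17.2 p [ 613.6062 -309.8808  123.3667] head 12.03098547498605 z [ 0.0001  0.0003 -1.    ] open 0.08398989529552486 F [1.2706 0.5083 0.5038] q [-0.5424  0.4335  1.3353  0.0003  1.3729 -0.7524]
612.5,-312.5,30,12 travel [-0.0024 -0.0016  0.0934] spin 0.0005407985588008479 rows 3.0
```

View pics/t1.png

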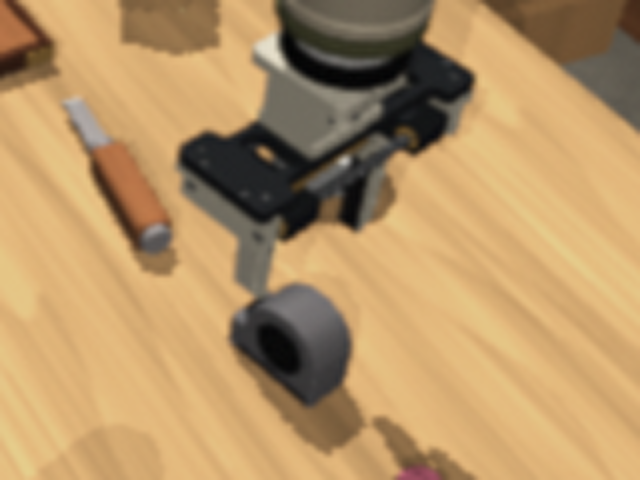

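The gripper is over the tape, at crop (290,340), with fingers on both sides. I'll descend and close.

```bash
python3 -m inch '{"travel":[[-0.0025,-0.001,0.02],[-0.0025,-0.001,0.05],[-0.0025,-0.001,0.08],[-0.0025,-0.001,0.093],[-0.0025,-0.001,0.093],[-0.0025,-0.001,0.093]],"spin":[0,0,0,0,0,0]}' ; python3 -m inch '{"travel":[[0,0,0],[0,0,0],[0,0,0],[0,0,0],[0,0,0],[0,0,0],[0,0,0],[0,0,0],[0,0,0],[0,0,0]],"spin":[0,0,0,0,0,0,0,0,0,0]}' 1 25;  python3 -m inch '{"travel":[[0,0,-0.02],[0,0,-0.05],[0,0,-0.08],[0,0,-0.1],[0,0,-0.1],[0,0,-0.1]],"spin":[0,0,0,0,0,0]}' ; python3 go.py 560,340,130,1.6
```

```text
t: 17.75
tool_pos: [0.6133, -0.3131, 0.0309]
orientation: [1.977, 2.442, 0.0]
force: [0.6, 0.5, 0.1]
opening: 0.0837
gripper_force: 0.0
t: 18.58
tool_pos: [0.6133, -0.3137, 0.0301]
orientation: [1.977, 2.441, 0.0]
force: [0.4, -0.1, 0.6]
opening: 0.0378
gripper_force: 25.0
t: 19.08
tool_pos: [0.6136, -0.3142, 0.1307]
orientation: [1.976, 2.439, 0.0]
force: [0.4, -0.3, -3.3]
opening: 0.0381
gripper_force: 25.0
t 19.0833 p [ 613.6118 -314.152   130.7286] head 11.970659368314061 z [ 0.0018 -0.0013 -1.    ] open 0.03806000337870968 F [ 0.3633 -0.3341 -3.2941] q [-0.5475  0.4305  1.3253 -0.0001  1.3836 -0.7564]
560,340,130,1.6 travel [ 0.651   0.0832 -0.0002] spin 0.18100215157987565 rows 16.0
```

```bash
python3 -m inch '{"travel":[[0.651,0.083,0],[0.651,0.083,0],[0.651,0.083,0],[0.651,0.083,0],[0.651,0.083,0],[0.651,0.083,0],[0.651,0.083,0],[0.651,0.083,0],[0.651,0.083,0],[0.651,0.083,0]],"spin":[0.181,0.181,0.181,0.181,0.181,0.181,0.181,0.181,0.181,0.181]}' ; python3 go.py 560,340,130,1.6
```

```text
t: 19.92
tool_pos: [0.5763, 0.1033, 0.1265]
orientation: [-2.188, -2.25, 0.006]
force: [0.3, 0.6, -2.0]
opening: 0.0377
gripper_force: 25.0
t 19.9167 p [576.2794 103.2749 126.5337] head 1.5966517037025776 z [-0.0049 -0.0005 -1.    ] open 0.03765446012376513 F [ 0.3459  0.6294 -1.9554] q [ 0.0898  0.1724  1.6448 -0.0001  1.3292  0.062 ]
560,340,130,1.6 travel [ 0.2371 -0.0097 -0.0035] spin -5.8438794722448506e-05 rows 6.0
```

```bash
python3 -m inch '{"travel":[[0.237,-0.01,-0.003],[0.237,-0.01,-0.003],[0.237,-0.01,-0.003],[0.237,-0.01,-0.003],[0.237,-0.01,-0.003],[0.237,-0.01,0.03],[0.237,-0.01,0.055],[0.237,-0.01,0.055],[0.237,-0.01,0.055],[0.237,-0.01,0.055]],"spin":[0,0,0,0,0,0,0,0,0,0]}' ; python3 go.py 560,340,45,1.6; python3 chk.py 560 340 1.6 34 125 45 60
```

```text
t: 20.75
tool_pos: [0.5618, 0.337, 0.0742]
orientation: [-2.191, -2.251, 0.003]
force: [0.9, -0.4, -2.7]
opening: 0.0377
gripper_force: 25.0
t 20.75 p [561.8197 336.9718  74.2126] head 1.5602263761245272 z [-0.0019 -0.0013 -1.    ] open 0.03771701948318616 F [ 0.8818 -0.45   -2.6769] q [ 0.4622  0.4004  1.4722 -0.0003  1.2712  0.4351]
560,340,45,1.6 travel [ 0.0031 -0.0017  0.0292] spin -0.000694180692076829 rows 1.0
side 371 v [-46.0177 -44.11     0.7418   3.6735] z [ 49.9378  93.4068 121.9557]
  v -45.0 151 u [-19.7203  16.0221] z [53.1329 79.448  99.3898]
  v -30.0 70 u [-31.4542  29.1563] z [ 68.279  104.9346 110.4899]
  v -15.0 135 u [-36.0699  34.7096] z [ 74.1203 106.5519 119.7193]
  v 0.0 10 u [-35.5142  21.3404] z [ 88.9158 106.6904 120.572 ]
top 215 v [-41.2986 -40.8901  -6.282   -5.7677] z [ 51.6365  94.279  114.9983]
  v -45.0 110 u [-14.2931  20.9051] z [59.1313 85.9791 99.9433]
  v -30.0 68 u [-15.1621  20.7792] z [ 72.8904 101.9412 109.2246]
  v -15.0 37 u [-13.7371  36.1943] z [ 69.7042 108.2816 115.4371]
```

```bash
python3 -m inch '{"travel":[[0.004,-0.001,0.003],[0.004,-0.001,0.01],[0.004,-0.001,0.02],[0.004,-0.001,0.028],[0.004,-0.001,0.029],[0.004,-0.001,0.029],[0.004,-0.001,0.029]],"spin":[0,0,0,0,0,0,0]}' ;python3 -m inch '{"travel":[[0,0,0.001],[0,0,0.002],[0,0,0.002],[0,0,0.002]],"spin":[0,0,0,0]}'
```

```text
t: 21.43
tool_pos: [0.5609, 0.342, 0.0455]
orientation: [-2.19, -2.252, 0.001]
force: [0.3, 0.1, -2.2]
opening: 0.0377
gripper_force: 25.0
t: 21.77
tool_pos: [0.5612, 0.3423, 0.0442]
orientation: [2.19, 2.252, 0.0]
force: [0.1, 0.7, -2.1]
opening: 0.038
gripper_force: 25.0
```

```bash
python3 -m inch '{"travel":[[-0.001,0,0.001],[-0.001,0,0.002],[-0.001,0,0.003],[-0.001,0,0.003],[-0.001,0,0.003]],"spin":[0,0,0,0,0]}' ;python3 -m inch '{"travel":[[0,0,0.001],[0,0,0.0015],[0,0,0.0015],[0,0,0.0015]],"spin":[0,0,0,0]}'
```

```text
t: 22.18
tool_pos: [0.5613, 0.3412, 0.0411]
orientation: [2.19, 2.252, 0.001]
force: [-0.1, -0.6, -2.1]
opening: 0.038
gripper_force: 25.0
t: 22.52
tool_pos: [0.5613, 0.3412, 0.041]
orientation: [2.19, 2.252, 0.0]
force: [-4.9, -3.7, 9.0]
opening: 0.0379
gripper_force: 25.0
```

Contact came at TCP z of 41 mm, which is the floor. I'll release, retreat and head for the chisel.

```bash
python3 -m inch '{"travel":[[0,0,0],[0,0,0],[0,0,0],[0,0,0],[0,0,0]],"spin":[0,0,0,0,0]}' 0.38; python3 -m inch '{"travel":[[0,0,-0.02],[0,0,-0.05],[0,0,-0.09],[0,0,-0.13],[0,0,-0.13],[0,0,-0.13]],"spin":[0,0,0,0,0,0]}'; python3 chk.py 560 340 1.6 24 100 35 60;  python3 go.py 593,-134,170,-6.5
python3 - <<'E'
from h import *
C=(597,-102)
for n in("top","side"):
    a,d=optics.read_camera(n);P=cloud(n,d,d>0)*1000
    for w in (-5,-6,-7,-8):
        c,s=np.cos(np.radians(w)),np.sin(np.radians(w))
        X=P[:,0]-C[0];Y=P[:,1]-C[1];u=c*X+s*Y;v=-s*X+c*Y
        m=(abs(u)<30)&(abs(v)<100)&(P[:,2]>9)
        H=m&(P[:,2]>20)&(v<10);B=m&(v>25)
        print(n,w,"v",np.percentile(v[m],[.5,99.5]),"handle u",np.percentile(u[H],[4,96]),"blade",np.percentile(u[B],[8,92]) if B.sum()>5 else 0)
E
```

```text
t: 22.93
tool_pos: [0.5611, 0.3412, 0.0393]
orientation: [-2.19, -2.252, 0.0]
force: [0.3, -0.0, 0.8]
opening: 0.0573
gripper_force: 0.0
t: 23.43
tool_pos: [0.5634, 0.3424, 0.174]
orientation: [2.188, 2.251, 0.012]
force: [-0.1, 0.6, 0.2]
opening: 0.0579
gripper_force: 0.0
side 260 v [-54.4851 -42.957   31.4837  38.0465] z [24.3126 56.3607 78.8753]
  v -45.0 102 u [-19.9981  15.2552] z [28.7461 45.6694 64.3887]
  v -30.0 63 u [-20.5288  14.1808] z [47.6238 68.3844 76.2402]
  v -15.0 44 u [-21.2496  15.801 ] z [37.081  75.3448 79.0809]
  v 0.0 28 u [-21.4859  14.3879] z [38.0752 65.3636 76.9355]
  v 15.0 12 u [-27.7814 -17.5135] z [25.3672 40.0268 56.9048]
top 373 v [-50.0158 -36.1873  33.6489  37.9947] z [24.9236 67.889  79.1838]
  v -45.0 75 u [-22.3749  18.9255] z [29.207  47.8057 61.7065]
  v -30.0 92 u [-16.8595  20.6905] z [55.663  68.1399 72.9877]
  v -15.0 81 u [-17.1988  20.4239] z [65.9831 74.0964 78.9461]
  v 0.0 68 u [-16.8232  20.704 ] z [58.3086 72.7693 76.5494]
  v 15.0 37 u [-16.3693  18.9305] z [43.777  65.3325 70.2644]
  v 30.0 17 u [-33.8496  21.6013] z [24.5308 39.
[... 251 characters left out ...]
001 ] spin 0.14145147758331822 rows 12.0
top -5 v [-82.2616  87.16  ] handle u [-13.1155  14.9679] blade [-3.0219 10.7406]
top -6 v [-82.1452  87.166 ] handle u [-12.3503  15.3915] blade [-4.0741  9.9341]
top -7 v [-82.0038  87.1453] handle u [-11.5976  15.7923] blade [-4.7265  9.0989]
top -8 v [-81.9221  87.0982] handle u [-10.8622  16.0174] blade [-5.3095  8.4093]
side -5 v [-86.6318  84.5555] handle u [-16.9265  10.3985] blade [-6.0207  9.1934]
side -6 v [-86.5755  84.6924] handle u [-15.8454  10.9812] blade [-7.0066  8.1635]
side -7 v [-86.4927  84.8036] handle u [-15.1927  11.5207] blade [-7.8795  6.9471]
side -8 v [-86.3897  84.889 ] handle u [-14.6453  12.3836] blade [-8.7087  5.6876]
```

```bash
python3 -m inch '{"travel":[[-0.476,0.019,0],[-0.476,0.019,0],[-0.476,0.019,0],[-0.476,0.019,0],[-0.476,0.019,0],[-0.476,0.019,0],[-0.476,0.019,0],[-0.476,0.019,0],[-0.476,0.019,0],[-0.476,0.019,0]],"spin":[0.15,0.15,0.15,0.15,0.15,0.15,0.15,0.15,0.15,0.15]}' 0.3 25 >/dev/null;python3 -m inch '{"travel":[[0,0,0.02],[0,0,0.04]],"spin":[0,0]}' >/dev/null; python3 go.py 593.5,-133,100,-7
```

```text
t 24.6333 p [589.4975 -77.6976 128.6834] head -7.244190759590248 z [ 0.0006 -0.0004 -1.    ] open 0.06508575613716348 F [0.0626 1.0431 0.0777] q [-0.2171  0.1889  1.6222 -0.0003  1.3299 -0.0906]
593.5,-133,100,-7 travel [-0.0543  0.0109  0.0287] spin -0.004261932757795739 rows 2.0
```

```bash
python3 -m inch '{"travel":[[-0.04,0.008,0.01],[-0.054,0.011,0.029],[-0.054,0.011,0.029],[-0.054,0.011,0.029],[-0.054,0.011,0.029]],"spin":[-0.004,-0.004,-0.004,-0.004,-0.004]}' >/dev/null; python3 go.py 593.5,-133,27.5,-7
python3 - <<'E'
from h import *
a,d=optics.read_camera("side")
cv2.imwrite("pics/c1.png",cv2.resize(a[140:260,280:440],(640,480),interpolation=cv2.INTER_CUBIC)[:,:,::-1])
E
```

```text
t 25.05 p [ 593.1444 -128.7931   99.661 ] head -6.77508428928445 z [-0.0018  0.001  -1.    ] open 0.06528349341563842 F [0.1736 0.8824 0.0708] q [-0.2985  0.252   1.6052  0.0005  1.2864 -0.1804]
593.5,-133,27.5,-7 travel [-0.0042  0.001   0.0722] spin 0.003925519691449386 rows 2.0
```

View pics/c1.png

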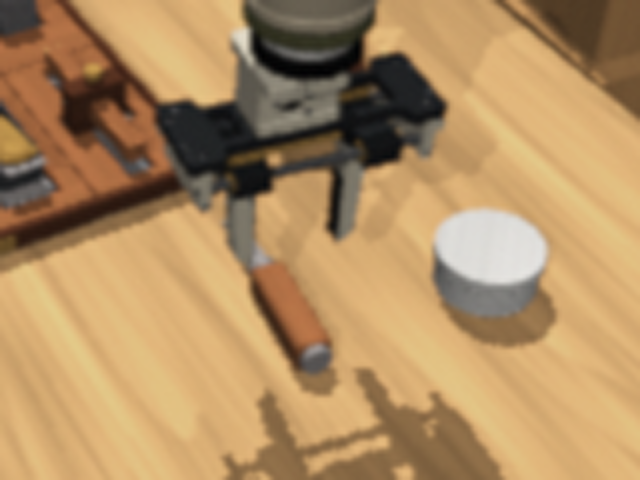

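The gripper is over the chisel handle, at crop (290,310). The tin at (490,260) is clear.

```bash
python3 -m inch '{"travel":[[-0.004,0.001,0.02],[-0.004,0.001,0.05],[-0.004,0.001,0.068],[-0.004,0.001,0.072],[-0.004,0.001,0.072],[-0.004,0.001,0.072]],"spin":[0.002,0.002,0.002,0.002,0.002,0.002]}' ; python3 -m inch '{"travel":[[0,0,0],[0,0,0],[0,0,0],[0,0,0],[0,0,0],[0,0,0],[0,0,0],[0,0,0],[0,0,0],[0,0,0]],"spin":[0,0,0,0,0,0,0,0,0,0]}' 1 25
```

```text
t: 25.6
tool_pos: [0.5952, -0.1331, 0.0299]
orientation: [2.349, 2.084, 0.001]
force: [0.6, -0.7, -0.3]
opening: 0.065
gripper_force: 0.0
t: 26.43
tool_pos: [0.5944, -0.1337, 0.0287]
orientation: [2.35, 2.084, 0.0]
force: [-0.8, -0.5, 3.7]
opening: 0.0299
gripper_force: 25.0
```

```bash
python3 -m inch '{"travel":[[0,0,-0.02],[0,0,-0.05],[0,0,-0.08],[0,0,-0.1],[0,0,-0.1],[0,0,-0.1]],"spin":[0,0,0,0,0,0]}' ; python3 go.py 465.7,305,130,1.6;python3 chk.py 594 -134 -7 100 150 14 135
```

```text
t: 26.93
tool_pos: [0.5949, -0.1338, 0.1292]
orientation: [2.349, 2.083, 0.002]
force: [-0.5, -0.3, -3.0]
opening: 0.0297
gripper_force: 25.0
t 26.9333 p [ 594.9408 -133.7714  129.168 ] head -6.872150539182673 z [ 0.0021 -0.0007 -1.    ] open 0.029744657076198562 F [-0.5473 -0.2771 -2.9766] q [-0.3052  0.2263  1.5784 -0.      1.3348 -0.1853]
465.7,305,130,1.6 travel [ 0.4202 -0.1808 -0.0014] spin -0.14786692163335058 rows 11.0
side 236 v [-55.7323 -54.2029  99.571  107.4125] z [107.3908 128.7722 133.0163]
  v -60.0 65 u [-12.8208  10.4965] z [108.415  120.063  128.0886]
  v -45.0 41 u [-13.012   12.5679] z [125.7463 129.0426 131.4333]
  v -30.0 34 u [-13.2171  11.4265] z [127.8862 130.0338 131.2857]
  v -15.0 37 u [-12.4703  13.7744] z [128.418  129.7913 132.7056]
  v 0.0 24 u [-9.0996 11.7565] z [128.6777 130.5888 131.6943]
  v 15.0 14 u [-3.6464 11.2582] z [128.4884 130.4144 131.9875]
top 135 v [-49.8806 -49.2089 118.2402 119.1092] z [105.6062 120.0973 129.0712]
  v -60.0 17 u [-11.236   10.8748] z [114.3625 120.2958 124.733 ]
  v -45.0 16 u [-13.6908  10.9575] z [117.7054 123.1263 127.3404]
  v 30.0 22 u [-13.4828  12.5262] z [120.7852 123.67   127.5238]
  v 45.0 43 u [-11.2353  11.6876] z [113.7015 122.1435 126.0585]
  v 60.0 28 u [-6.6365  6.633 ] z [109.1537 112.5455 114.7688]
  v 105.0 8 u [-4.4426  6.8238] z [105.6069 108.4503 110.624 ]
```

```bash
python3 -m inch '{"travel":[[0.42,-0.181,-0.01],[0.42,-0.181,-0.01],[0.42,-0.181,-0.01],[0.42,-0.181,-0.01],[0.42,-0.181,-0.01],[0.42,-0.181,-0.01],[0.42,-0.181,-0.01],[0.42,-0.181,-0.01],[0.42,-0.181,-0.01],[0.42,-0.181,-0.01]],"spin":[-0.148,-0.148,-0.148,-0.148,-0.148,-0.148,-0.148,-0.148,-0.148,-0.148]}' ; python3 -m inch '{"travel":[[0,0,0],[0,0,0]],"spin":[0,0]}' >/dev/null; python3 go.py 465.7,305,130,1.6
```

```text
t: 27.87
tool_pos: [0.4739, 0.2671, 0.135]
orientation: [-2.189, -2.251, 0.006]
force: [0.5, 1.3, -2.8]
opening: 0.0297
gripper_force: 25.0
t 28.0333 p [474.029  267.4889 135.0959] head 1.864184018442983 z [-0.0036 -0.0016 -1.    ] open 0.02992582952613676 F [ 0.1396 -0.2062 -1.9415] q [0.4195 0.055  1.7552 0.0001 1.3353 0.387 ]
465.7,305,130,1.6 travel [ 0.0378 -0.0071  0.0051] spin 0.004610880952979457 rows 1.0
```

```bash
python3 -m inch '{"travel":[[0.038,-0.007,0],[0.038,-0.007,0.02],[0.038,-0.007,0.05],[0.038,-0.007,0.065],[0.038,-0.007,0.065],[0.038,-0.007,0.065]],"spin":[0.005,0.005,0.005,0.005,0.005,0.005]}' >/dev/null; python3 go.py 465.7,305,45,1.6; python3 chk.py 465 337.5 1.6 32 78 20 100
python3 - <<'E'
from h import *
a=cv2.imread("pics/chk_side.png")[100:200,215:335];b=cv2.imread("pics/chk_top.png")[165:265,130:250]
cv2.imwrite("pics/c2.png",np.hstack([cv2.resize(i,(400,333),interpolation=cv2.INTER_CUBIC) for i in(a,b)]))
E
```

```text
t 28.5333 p [467.1859 301.7179  70.3976] head 1.2349835880722244 z [-0.0042 -0.0025 -1.    ] open 0.029813776701499782 F [ 0.7429  0.6838 -1.3272] q [ 0.4814  0.1601  1.7688 -0.0003  1.2176  0.46  ]
465.7,305,45,1.6 travel [ 0.0034 -0.0013  0.0254] spin -0.006370738211955551 rows 1.0
side 181 v [-92.478  -90.9598   5.3738  64.6533] z [48.5887 69.1613 75.0692]
  v -100.0 34 u [-13.5991   8.0905] z [49.8061 58.6004 66.7119]
  v -85.0 38 u [-16.1986  11.6764] z [53.861  68.0465 71.6735]
  v -70.0 25 u [-16.2016   9.5584] z [58.892  69.5276 72.3841]
  v -55.0 39 u [-18.747   19.2616] z [56.1158 69.53   74.0064]
  v -40.0 19 u [-9.8794 14.5328] z [69.5428 71.3876 73.1763]
  v -25.0 13 u [-6.2343 11.7714] z [69.0379 69.9853 71.927 ]
  v -10.0 9 u [-1.0167 12.4451] z [69.3648 70.3861 71.9962]
top 186 v [-87.6988 -87.1373 -31.0519 -30.5903] z [53.1743 68.3071 74.8606]
  v -100.0 17 u [-6.5569 14.1418] z [49.2848 59.1587 66.5481]
  v -85.0 60 u [-11.1097  17.4634] z [63.4978 67.6114 71.5195]
  v -70.0 54 u [-10.9034  18.4648] z [64.9718 68.9796 72.6996]
  v -55.0 40 u [-9.9037 18.6234] z [65.2127 68.4059 73.5835]
  v -40.0 15 u [-0.7799 18.7498] z [66.7495 70.804  73.2074]
```

View pics/c2.png

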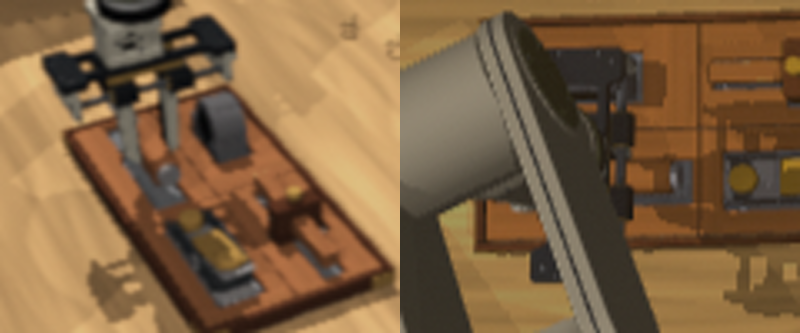

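The chisel is over its pocket, cap end towards the plane and blade towards +y. I'll lower it.

```bash
python3 -m inch '{"travel":[[0.004,-0.001,0.003],[0.004,-0.001,0.01],[0.004,-0.001,0.018],[0.004,-0.001,0.025],[0.004,-0.001,0.026],[0.004,-0.001,0.026],[0.004,-0.001,0.026]],"spin":[-0.006,-0.006,-0.006,-0.006,-0.006,-0.006,-0.006]}' ;python3 -m inch '{"travel":[[0,0,0.001],[0,0,0.002],[0,0,0.002],[0,0,0.002]],"spin":[0,0,0,0]}'; python3 go.py 465.7,305.5,40,1.6
```

```text
t: 29.22
tool_pos: [0.467, 0.3076, 0.0463]
orientation: [-2.189, -2.253, 0.001]
force: [0.5, 0.1, -2.2]
opening: 0.0302
gripper_force: 25.0
t: 29.55
tool_pos: [0.4673, 0.3078, 0.0447]
orientation: [2.189, 2.253, 0.0]
force: [0.1, -0.1, -2.7]
opening: 0.0297
gripper_force: 25.0
t 29.55 p [467.3092 307.7963  44.6918] head 1.6630924273353516 z [ 0.0002  0.0001 -1.    ] open 0.02967392155223935 F [ 0.0968 -0.0762 -2.6996] q [0.4908 0.1987 1.7774 0.     1.1653 0.4618]
465.7,305.5,40,1.6 travel [-0.0022 -0.0017  0.0047] spin 0.001101170590077194 rows 1.0
```

```bash
python3 -m inch '{"travel":[[-0.002,-0.0015,0],[-0.002,-0.0015,0.002],[-0.002,-0.0015,0.004],[-0.002,-0.0015,0.004],[-0.002,-0.0015,0.004]],"spin":[0,0,0,0,0]}' ;python3 -m inch '{"travel":[[0,0,0.001],[0,0,0.0015],[0,0,0.0015],[0,0,0.0015]],"spin":[0,0,0,0]}'
```

```text
t: 29.97
tool_pos: [0.4656, 0.3056, 0.0403]
orientation: [-2.189, -2.253, 0.001]
force: [0.1, 1.4, -2.3]
opening: 0.03
gripper_force: 25.0
t: 30.3
tool_pos: [0.4659, 0.3058, 0.0397]
orientation: [2.189, 2.253, 0.0]
force: [-3.0, -2.5, 5.7]
opening: 0.0298
gripper_force: 25.0
```

Contact came at 39.7 mm, as expected. I'll release, retreat and check.

```bash
python3 -m inch '{"travel":[[0,0,0],[0,0,0],[0,0,0],[0,0,0],[0,0,0]],"spin":[0,0,0,0,0]}' 0.48; python3 -m inch '{"travel":[[0,0,-0.02],[0,0,-0.05],[0,0,-0.09],[0,0,-0.13],[-0.08,0,-0.18],[-0.16,0,-0.2],[-0.24,0,-0.2],[-0.24,-0.04,-0.2],[-0.24,-0.04,-0.2],[-0.24,-0.04,-0.2]],"spin":[0,0,0,0,0,0,0,0,0,0]}'; python3 -m inch '{"travel":[[-0.3,0.05,0],[-0.3,0.05,0],[-0.3,0.05,0],[-0.3,0.05,0],[-0.3,0.05,0],[-0.3,0.05,0],[-0.3,0.05,0],[-0.3,0.05,0],[-0.3,0.05,0],[-0.3,0.05,0]],"spin":[0,0,0,0,0,0,0,0,0,0]}'; for k in "465 337.5 1.6 20 60 20 95" "470 147.5 1.6 22 60 26 95" "565 150 1.6 22 80 30 95" "560 340 1.6 24 90 26 60"; do echo == $k; python3 chk.py $k; done;  python3 - <<'E'
from h import *
a=cv2.imread("pics/chk_side.png")[100:220,215:425];b=cv2.imread("pics/chk_top.png")[90:265,130:430]
cv2.imwrite("pics/f.png",np.vstack([cv2.resize(a,(525,300),interpolation=cv2.INTER_CUBIC),cv2.resize(b,(525,300),interpolation=cv2.INTER_CUBIC)]))
E
```

```text
t: 30.72
tool_pos: [0.4658, 0.3057, 0.039]
orientation: [2.189, 2.253, 0.0]
force: [0.5, -0.6, 0.7]
opening: 0.0482
gripper_force: 0.0
t: 31.55
tool_pos: [0.4343, 0.0711, 0.2379]
orientation: [2.188, 2.254, 0.0]
force: [0.6, -0.7, -0.3]
opening: 0.0483
gripper_force: 0.0
t: 32.38
tool_pos: [0.4935, -0.2258, 0.237]
orientation: [-2.19, -2.251, -0.0]
force: [-0.4, 0.5, 0.1]
opening: 0.0484
gripper_force: 0.0
== 465 337.5 1.6 20 60 20 95
side 258 v [-94.7148 -92.878   89.3951  93.7217] z [20.3758 36.5586 43.0369]
  v -95.0 40 u [-14.6457  18.3997] z [20.6525 29.6415 37.4757]
  v -80.0 33 u [-16.3722  11.6337] z [21.8186 38.0316 40.9128]
  v -65.0 25 u [-16.3405  12.7059] z [31.1268 39.0526 41.5961]
  v -50.0 25 u [-16.6183   9.4717] z [27.8809 39.6133 40.4387]
  v -35.0 25 u [-17.0677   9.3957] z [34.4935 40.2126 42.8557]
  v -20.0 23 u [-16.9458  10.8637] z [27.7868 39.587  41.0666]
  v -5.0 20 u [-17.0281   8.7018] z [31.2828 39.5404 41.4368]
  v 10.0 9 u [-16.9342   8.6654] z [33.5189 37.1952 38.1128]
  v 40.0 14 u [-14.778   16.9975] z [22.2614 26.1161 28.6892]
  v 55.0 18 u [-18.99
[... 4257 characters left out ...]
]
  v -30.0 67 u [-20.7326  16.8413] z [47.1581 69.1219 75.4318]
  v -15.0 41 u [-21.1941  13.8047] z [38.9531 75.856  78.6063]
  v 0.0 25 u [-20.4327  15.5088] z [35.7211 69.0137 77.0189]
  v 15.0 11 u [-20.1133 -18.4095] z [29.9828 38.4968 56.5504]
top 392 v [-37.6875 -36.174   38.7457  49.9766] z [25.1935 66.1303 78.5191]
  v -45.0 72 u [-15.2188  19.6166] z [30.7189 49.8264 63.4004]
  v -30.0 87 u [-16.9845  20.658 ] z [57.5682 67.6785 73.3163]
  v -15.0 82 u [-17.0133  19.978 ] z [63.9316 73.6541 77.568 ]
  v 0.0 71 u [-16.657   20.5807] z [61.7186 72.4259 77.3328]
  v 15.0 38 u [-16.7662  19.0609] z [42.6308 63.5378 68.9542]
  v 30.0 37 u [-16.0728  20.4774] z [31.9598 40.5521 47.5569]
```

View pics/f.png

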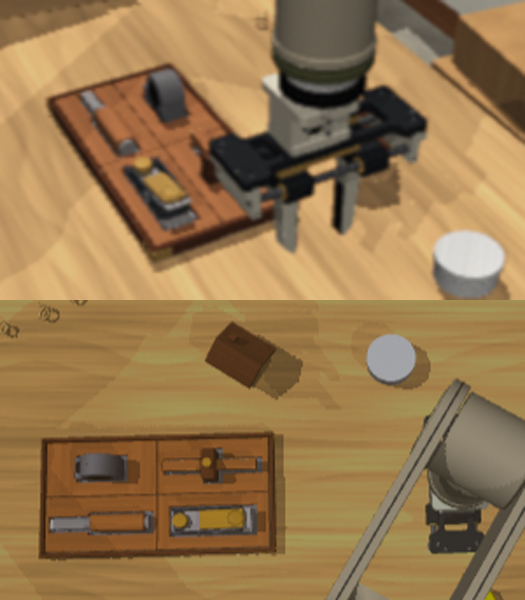

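The last picture shows all four tools centred in their pockets, and their top heights match the pocket floor. The house and tin have not moved and the arm is clear, so I'll hand in.

```bash
python3 -c "
from plant import close_job
print(close_job())"
```

```text
the job is handed in; nothing more can be done
None
```

I placed all four tools in their own fitted pockets, level and let go, with the carved house and wax tin left where they stood, and handed the job in at about 33 s; no verdict was returned.

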